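# Set the depth stop of a bench screw press

## Task

Set the depth stop of the small screw press to the drilled plate lying on its anvil. First turn the crank clockwise until the ram has come down and bears firmly, but without crushing force, on the plate; then, leaving the crank where it is, turn the four-armed stop collar under it anticlockwise until it sits hand-tight on the press head. The ram must still be bearing on the plate when you let go of everything; leave the other things on the bench alone.

Things in the scene. Friction and masses are not known exactly. Their poses are not given: they have to be found in the camera images.
- press: Fixed dark cast-iron C-frame press, base 250 x 150 x 22 mm (x -75..175). Origin: on the vertical screw axis at bench level; z up, x from throat to column. Steel anvil under the screw, top at z = 45 mm. Head: round boss, radius 34 mm, about the axis; behind it an arm 56 mm wide, top z = 140, back to x = 145. Nothing of the frame is above z = 150 mm.
- seat: Flat steel seat ring, radius 28 mm, on top of the head and fixed to it, on which the stop collar comes to sit. Its top face is 150 mm above the bench. Origin as press (screw axis, bench level).
- ram: Round steel ram, 26 mm thick, under the head; origin at the centre of its flat lower end. It moves only up and down with the screw, 5 mm down per rad of crank turn clockwise (seen from above). At the start it hangs 6 to 10 mm above the plate.
- crank: Screw with one arm and an upright handle, above the collar. Origin on the axis at the hub's underside, 132 mm above the ram's end; x along the arm, z up. Hub and arm lie 0..20 mm above the origin (nut on the axis to 28), the arm ends 90 mm from the axis. Clockwise lowers ram, crank and collar together; 1.2 to 2 rad bring the ram onto the plate. It stays where it is left.
- handle (a point): Middle of the upright black crank handle, a cylinder of 24 mm diameter and 58 mm height, 75 mm from the screw axis. Turning the crank takes a steady force of 13 to 14 N here; once the ram is on the plate this rises, by 1 N for each 15 N on the plate (over 150 N is crushing).
- collar: Steel stop collar on the screw between head and crank: disc of 64 mm diameter, 20 mm high, four radial arms 12 mm thick (17 mm ball ends) reaching 76 mm from the axis along its +x, -x, +y, -y. Origin on the axis at its underside, z up. It goes round with the crank by friction; turned alone anticlockwise (from above) it runs down the screw 5 mm per rad.
- plate: Loose drilled aluminium plate 35 x 110 x 8 mm lying flat on the anvil under the ram, its length across the press; origin at the centre of its underside, y along its length.
- caliper: Bystander: caliper, 78 x 190 x 11 mm, lying on the bench beside the press.
- spare_plate: Bystander: drilled plate, 30 x 90 x 8 mm, lying on the bench beside the press.
- u_bracket: Bystander: U bracket, 90 x 32 x 26 mm, lying on the bench beside the press.
- collar_arm (a point): On the centre line of the collar's +x arm, 60 mm from the axis, 10 mm above the collar's underside. About 2 N here turns the free collar; on meeting the seat (0.5 to 1.4 rad after the ram has met the plate) the force rises: 3 to 5 N is hand-tight, from about 6 N on it begins to drive the screw back and lift the ram.

How it is judged (in metres and radians):
On the way, in this order (a step that is already met when the one before it is completed fails the run):
1. the ram bears on the plate while the collar is still clear of its seat (contact force between ram and plate above 4 N and contact force between collar and seat below 0.5 N), for 0.2 s.
2. the collar is tight on its seat and the ram still bears on the plate (contact force between collar and seat above 4 N and contact force between ram and plate above 4 N), for 0.2 s.
At the end, for the whole second after the job is handed in: The ram bears on the plate with more than 4 N, the stop collar bears on its seat with more than 4 N, crank and collar are at rest, and the plate's centre is within 20 mm of the screw axis (all of step 2 and angular speed of each of crank, collar below 0.05 rad/s and horizontal distance between plate and ram below 0.02 m); the robot touches nothing.
It fails at once if the ram presses on the plate with more than 150 N (contact force between ram and plate above 150 N).
It fails at once if a bystander on the bench is pushed more than 30 mm away (distance of any of caliper, spare_plate, u_bracket from where it was at the start of the episode above 0.03 m).
It also fails if it takes over 58 s, if anything falls off the work surface, if the arm or the gripper's body presses on something with over 40 N, if the wrist force passes 120 N, or if a joint passes its speed limit or range.

## Robot

A 6-joint arm with a two-finger parallel gripper is mounted at the origin on a cart in front of the work surface, level with it; the furniture and walls round the work are solid. World frame = base frame: x ahead of the robot, y to its left, z up, the work surface at z = 0. Lengths are in mm, angles in rad, forces in N, time in s.
With the tool pointing down it reaches from about 250 to 725 mm from the base axis. Payload 9.7 kg.
Tool frame: the origin (TCP) lies at the very end of the fingers, on their centre line; the grasp point (between the pads) lies robot.grasp_offset behind it (robot.grasp_offset is the distance from the TCP to the grasp point, in mm); z points along the fingers, x is the direction in which the jaws open and shut, and the axes are right-handed (so a half turn about z gives the same grasp; the last joint's range is limited). The gripper opens to 85 mm and grips with 20 to 120 N. Pads are 22 mm wide; open, the fingers measure 114 mm over their backs; the gripper's body (76 mm by 85 mm) begins 54 mm behind the grasp point. The pads swing forward as they close: fully open they stand 13 mm farther back than shut.
Start: joints at [-1.188, 0.087, 0.176, 1.66, 0, 1.571], TCP at [205.433, -510.19, 231.284] pointing down, gripper open.
Joint ranges: [-3.13, 3.13], [-0.85, 1.81], [-1.15, 1.24], [-2.2, 2.28], [-1.44, 1.52], [-3.14, 3.14]. Speed limits (rad/s): [2.22, 2.22, 2.57, 3.14, 3.14, 3.14].

## Interface

Orientations are given as [roll, pitch, yaw] about the fixed x, y, z axes, in that order (R = Rz(yaw) Ry(pitch) Rx(roll)).
In Python, from workcell import robot, cams, ticket gives the robot as it stands.
- The arm moves only by the tool servo_tool, never from a script. Its argument "deltas" is a list of rows, each an object of numbers: "rx", "ry", "rz": the turn, a rotation vector about the tool's x, y, z scaled (see below); "dx", "dy", "dz": the shift along the tool's x, y, z scaled (see below); "hand": the closure, from 0 (fully open) to 1 (shut). In form: [{"rx": .., "ry": .., "rz": .., "dx": .., "dy": .., "dz": .., "hand": ..}, ...]. A call has 1 to 8 rows; each row shifts and turns the commanded pose from where the row before left it, along the tool's axes as they then stand; what a row does not reach is not made up. The controller multiplies each number of a shift by 0.04 m and each number of a turn by 5 degrees. A row lasts 1/8 s, in which the tool goes at most 62.5 mm and 10.7 degrees, less where a joint would pass 70% of its speed; a pose out of reach is approached as far as the arm can. A call with a number of a shift or a turn outside -1 to 1 is refused whole. A call with a gripper value outside its range is refused whole. The fingers move at their own pace and stop on an object; "newtons" is the grip in N (left out, the last holds). Time passes only in rows, so rows that do not move let the fingers close. It gives the time, the measured TCP pose, the force and the opening at its end, in the units of the state.
- robot.state(): the state, without advancing time (a new reading comes with each control period).
- cams.get_image(name): name is "scene" or "top"; returns a dict with "color" (420x560x3 uint8, red, green, blue), "camera_matrix" (3x3 intrinsics, pixels), "camera_from_world" (4x4, takes a point from world to camera coordinates). Camera axes: x right, y down, z forward; pixel columns grow to the right and rows downward; lengths in mm; the calibration is good to about 2 mm. A picture is of the moment at which its call begins. There is no depth.
- ticket.hand_in(): hands the job in, once; it reports no verdict.
The state is a dict: "t": time; "qpos": joint angles; "joint_vel": joint speeds; "joint_torque": joint torques, N m; "eef_pos": TCP position; "ee_rot": TCP orientation; "contact_force": force on the tool from outside, world axes, zero at the start; "ft_torque": the same for the moment, N m; "gripper_width": opening from 0.0 (shut) to 1.0 (fully open).
Only numpy, scipy, OpenCV 4.12 (cv2) and the standard library are available. Lean on these libraries where they do the work, as an engineer would, in place of code of your own. Each camera call takes 0.05 s, during which the arm holds its last target.

## Working session

There is one attempt and no reset: what is moved stays moved. The work goes in short steps, Python scripts to look and compute and a tool call to move; the robot and the scene stay as the last step left them, time stands still between calls to the robot, and variables do not carry over. Pictures are saved under pics/ and viewed, and the job is handed in when it is done.

Besides the shell and the picture viewer there is one more tool, called after "Request:" by a JSON object that holds its "method" and its "body". servo_tool: Moves the arm, as the interface text tells. Shifts and turns lie within -1 to 1; 1 stands for 0.04 m of shift or 5 degrees of turn. Its arguments: {"type":"object","properties":{"deltas":{"type":"array"},"newtons":{"type":"number"}},"required":["deltas"]}

```bash
mkdir -p pics; ls; python3 - <<'E'
from workcell import robot,cams,ticket
import cv2
print(robot.state(), robot.grasp_offset)
for n in ("scene","top"):
    im=cams.get_image(n); cv2.imwrite(f"pics/{n}0.png",im["color"][:,:,::-1]); print(im["camera_matrix"],im["camera_from_world"])
E
```

```text
pics
{'t': 0.0, 'qpos': array([-1.18800960e+00,  8.74626750e-02,  1.75148027e-01,  1.65979061e+00,
       -4.38753701e-06,  1.57078770e+00]), 'joint_vel': array([-0.00212179,  0.00085164,  0.00021224,  0.00126269, -0.00109223,
        0.00074164]), 'joint_torque': array([ 7.02972702e-04, -5.20388246e+01,  4.64807081e+01,  1.61281053e-02,
        4.41179679e-05,  1.13036083e-05]), 'eef_pos': array([ 205.34540748, -509.9912186 ,  230.58876379]), 'ee_rot': array([ 3.14158828e+00,  1.30893027e-03, -1.18800097e+00]), 'contact_force': array([ 0.89546046, -0.01465892,  0.87361668]), 'ft_torque': array([-0.03707497,  0.00530698,  0.03052572]), 'gripper_width': 0.9985559521373969} 18.700000000000003
[[480.98904104   0.         275.07612777]
 [  0.         480.98904104 207.56156133]
 [  0.           0.           1.        ]] [[-6.50536518e-01 -7.59440949e-01 -7.18915897e-03  3.95320238e+02]
 [-3.17680427e-01  2.80698481e-01 -9.05697250e-01  3.20185105e+02]
 [ 6.89841565e-01 -5.86905280e-01 -4.23864137e-01  7.00237775e+02]
 [ 0.00000000e+00  0.00000000e+00  0.00000000e+00  1.00000000e+00]]
[[420.72529881   0.         276.92058367]
 [  0.         420.72529881 215.30772539]
 [  0.           0.           1.        ]] [[-1.90501103e-02 -9.99236958e-01  3.40968552e-02  3.69166071e+01]
 [-9.86246181e-01  1.31804730e-02 -1.64756623e-01  5.78523610e+02]
 [ 1.64181494e-01 -3.67665251e-02 -9.85744723e-01  9.51752211e+02]
 [ 0.00000000e+00  0.00000000e+00  0.00000000e+00  1.00000000e+00]]
```

View pics/scene0.png

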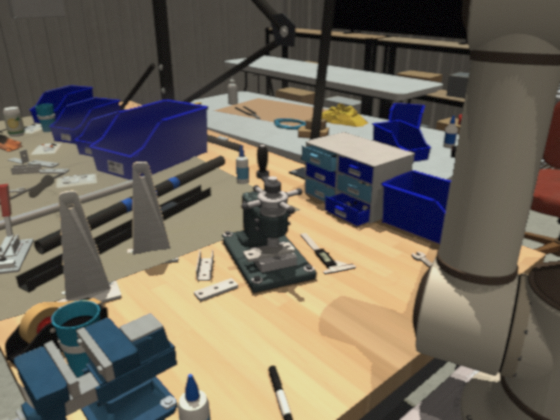

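View pics/top0.png

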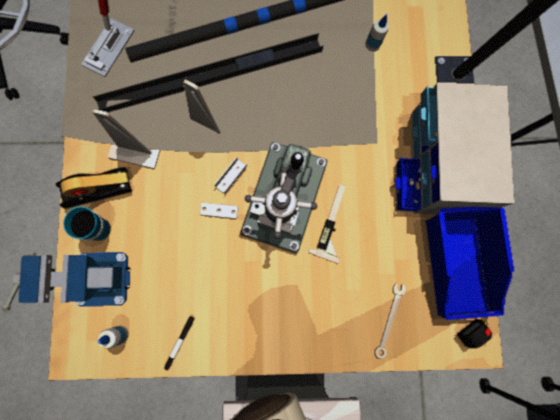

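```bash
python3 - <<'E'
import cv2
a=cv2.imread("pics/top0.png")[130:270,190:370]; cv2.imwrite("pics/topz.png",cv2.resize(a,None,fx=4.2,fy=4.2,interpolation=cv2.INTER_CUBIC))
a=cv2.imread("pics/scene0.png")[135:305,180:370]; cv2.imwrite("pics/scenez.png",cv2.resize(a,None,fx=3.5,fy=3.5,interpolation=cv2.INTER_CUBIC))
E
```

```text
(no output)
```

View pics/topz.png

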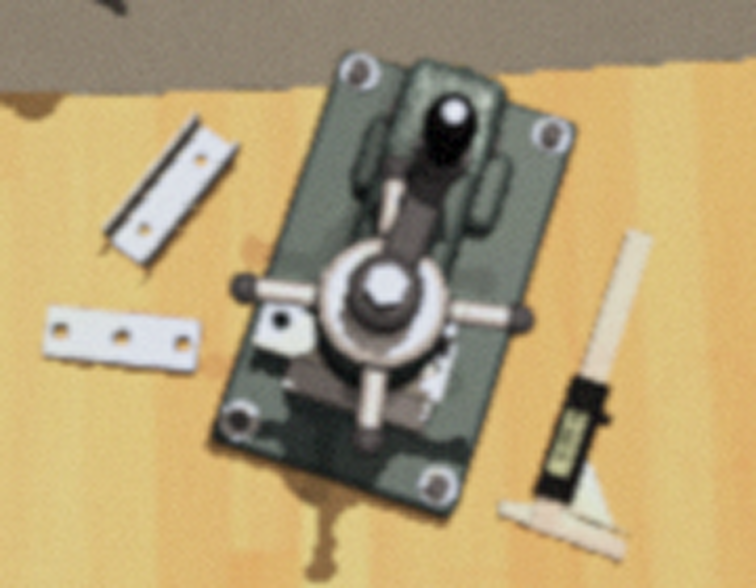

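View pics/scenez.png

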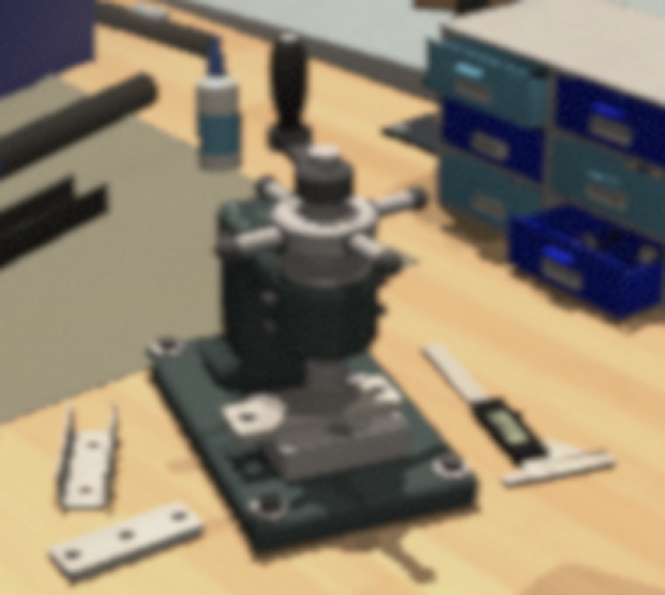

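```bash
cat > h.py <<'E'
import numpy as np
from workcell import robot,cams,ticket
def ray(im,px,z):
    K,T=im["camera_matrix"],im["camera_from_world"]
    d=T[:3,:3].T@np.linalg.solve(K,[px[0],px[1],1.]); c=-T[:3,:3].T@T[:3,3]
    return c+d*(z-c[2])/d[2]
def proj(im,p):
    c=im["camera_from_world"]@np.r_[p,1]; q=im["camera_matrix"]@c[:3]; return q[:2]/q[2]
E
python3 - <<'E'
from h import *
np.set_printoptions(precision=1,suppress=True)
im=cams.get_image("top"); sc=cams.get_image("scene")
t=lambda x,y,z: ray(im,(190+x/4.2-.4,130+y/4.2-.4),z)
s=lambda x,y,z: ray(sc,(180+x/3.5-.4,135+y/3.5-.4),z)
B=[t(*p,25) for p in((360,71),(550,135),(238,420),(437,488))]
print("bolts",B,np.mean(B,0), B[2]-B[0],B[3]-B[1])
u=((B[0]-B[2])+(B[1]-B[3]))[:2];u/=np.linalg.norm(u);print("yaw",np.degrees(np.arctan2(u[1],u[0])),"axis",np.mean(B,0)[:2]-50*u)
print("bolts scene",[s(*p,25) for p in((165,347),(270,503),(453,466))])
print("nut",t(388,283,221),s(323,152,221))
print("hand top",t(455,108,272),s(290,40,272))
print("tips",[t(*p,172) for p in((244,287),(520,320),(368,438))])
print("tips",[s(*p,172) for p in((220,248),(415,198),(385,262),(270,185))])
E
```

```text
bolts [array([756.9,  27.4,  25. ]), array([716.6, -84.6,  25. ]), array([548.9, 101.2,  25. ]), array([508. , -12.1,  25. ])] [632.6   8.   25. ] [-208.1   73.9    0. ] [-208.6   72.5    0. ]
yaw -19.354701210457147 axis [585.4  24.5]
bolts scene [array([757.8,  29.3,  25. ]), array([553.1,  97.4,  25. ]), array([510.3, -14.4,  25. ])]
nut [586.6  23.3 221. ] [590.3  21.5 221. ]
hand top [655.5  -5.8 272. ] [647.3  -0.8 272. ]
tips [array([595.8,  92.4, 172. ]), array([577.4, -44.5, 172. ]), array([519.5,  32.3, 172. ])]
tips [array([608.1,  87. , 172. ]), array([586.6, -50.7, 172. ]), array([529.1,  26.8, 172. ]), array([664. ,   4.5, 172. ])]
```

Request:
{"method": "servo_tool", "body": {"deltas": [{"dz": -1, "hand": 0}, {"dz": -0.3, "dx": -0.7, "dy": -1}, {"dx": -0.7, "dy": -1}, {"dx": -0.7, "dy": -1}, {"dx": -0.7, "dy": -1}, {"dx": -0.7, "dy": -1}, {"dx": -0.7, "dy": -1}, {"dx": -0.7, "dy": -1}]}}

```text
validation failed for argument at $.de...
```

Request:
{"method": "servo_tool", "body": {"deltas": [{"rx": 0, "ry": 0, "rz": 0, "dx": 0, "dy": 0, "dz": -1, "hand": 0}, {"rx": 0, "ry": 0, "rz": 0, "dx": -0.7, "dy": -1, "dz": -0.3, "hand": 0}, {"rx": 0, "ry": 0, "rz": 0, "dx": -0.7, "dy": -1, "dz": 0, "hand": 0}, {"rx": 0, "ry": 0, "rz": 0, "dx": -0.7, "dy": -1, "dz": 0, "hand": 0}, {"rx": 0, "ry": 0, "rz": 0, "dx": -0.7, "dy": -1, "dz": 0, "hand": 0}, {"rx": 0, "ry": 0, "rz": 0, "dx": -0.7, "dy": -1, "dz": 0, "hand": 0}, {"rx": 0, "ry": 0, "rz": 0, "dx": -0.7, "dy": -1, "dz": 0, "hand": 0}, {"rx": 0, "ry": 0, "rz": 0, "dx": -0.7, "dy": -1, "dz": 0, "hand": 0}]}}

```text
t: 1.2
eef_pos: [392.6, -222.3, 283.3]
ee_rot: [-3.141, -0.0, -1.188]
contact_force: [0.1, -0.6, -1.0]
gripper_width: 0.998
```

Request:
{"method": "servo_tool", "body": {"deltas": [{"rx": 0, "ry": 0, "rz": 0, "dx": -0.7, "dy": -1, "dz": 0, "hand": 0}, {"rx": 0, "ry": 0, "rz": 0, "dx": -0.7, "dy": -1, "dz": 0, "hand": 0}, {"rx": 0, "ry": 0, "rz": 0, "dx": -0.7, "dy": -1, "dz": 0, "hand": 0}, {"rx": 0, "ry": 0, "rz": 0, "dx": -0.7, "dy": -1, "dz": 0, "hand": 0}, {"rx": 0, "ry": 0, "rz": 0, "dx": -0.7, "dy": -1, "dz": 0, "hand": 0}, {"rx": 0, "ry": 0, "rz": 0, "dx": -0.8, "dy": -1, "dz": 0, "hand": 0}, {"rx": 0, "ry": 0, "rz": -1, "dx": 0, "dy": 0, "dz": 0, "hand": 0}, {"rx": 0, "ry": 0, "rz": -1, "dx": 0, "dy": 0, "dz": 0, "hand": 0}]}}

```text
t: 2.2
eef_pos: [550.5, 26.2, 282.7]
ee_rot: [3.141, 0.001, -1.009]
contact_force: [-0.3, 0.2, -1.1]
gripper_width: 1.0
```

Request:
{"method": "servo_tool", "body": {"deltas": [{"rx": 0, "ry": 0, "rz": -1, "dx": 0, "dy": 0, "dz": 0, "hand": 0}, {"rx": 0, "ry": 0, "rz": -1, "dx": 0, "dy": 0, "dz": 0, "hand": 0}, {"rx": 0, "ry": 0, "rz": -1, "dx": 0, "dy": 0, "dz": 0, "hand": 0}, {"rx": 0, "ry": 0, "rz": -1, "dx": 0, "dy": 0, "dz": 0, "hand": 0}, {"rx": 0, "ry": 0, "rz": -1, "dx": 0, "dy": 0, "dz": 0, "hand": 0}, {"rx": 0, "ry": 0, "rz": -1, "dx": 0, "dy": 0, "dz": 0, "hand": 0}, {"rx": 0, "ry": 0, "rz": -1, "dx": 0, "dy": 0, "dz": 0, "hand": 0}, {"rx": 0, "ry": 0, "rz": -1, "dx": 0, "dy": 0, "dz": 0, "hand": 0}]}}

```text
t: 3.2
eef_pos: [550.3, 25.4, 283.1]
ee_rot: [3.141, 0.0, -0.312]
contact_force: [-0.8, -0.5, 0.6]
gripper_width: 1.004
```

Request:
{"method": "servo_tool", "body": {"deltas": [{"rx": 0, "ry": 0, "rz": -1, "dx": 0, "dy": 0, "dz": 0, "hand": 0}, {"rx": 0, "ry": 0, "rz": -1, "dx": 0, "dy": 0, "dz": 0, "hand": 0}, {"rx": 0, "ry": 0, "rz": -1, "dx": 0, "dy": 0, "dz": 0, "hand": 0}, {"rx": 0, "ry": 0, "rz": -1, "dx": 0, "dy": 0, "dz": 0, "hand": 0}, {"rx": 0, "ry": 0, "rz": -1, "dx": 0, "dy": 0, "dz": 0, "hand": 0}, {"rx": 0, "ry": 0, "rz": -1, "dx": 0, "dy": 0, "dz": 0, "hand": 0}, {"rx": 0, "ry": 0, "rz": -1, "dx": 0, "dy": 0, "dz": 0, "hand": 0}, {"rx": 0, "ry": 0, "rz": -1, "dx": 0, "dy": 0, "dz": 0, "hand": 0}]}}

```text
t: 4.2
eef_pos: [550.3, 25.4, 283.1]
ee_rot: [-3.141, 0.0, 0.386]
contact_force: [1.2, 0.2, 0.2]
gripper_width: 1.002
```

Request:
{"method": "servo_tool", "body": {"deltas": [{"rx": 0, "ry": 0, "rz": -1, "dx": 0, "dy": 0, "dz": 0, "hand": 0}, {"rx": 0, "ry": 0, "rz": -1, "dx": 0, "dy": 0, "dz": 0, "hand": 0}, {"rx": 0, "ry": 0, "rz": -1, "dx": 0, "dy": 0, "dz": 0, "hand": 0}, {"rx": 0, "ry": 0, "rz": -1, "dx": 0, "dy": 0, "dz": 0, "hand": 0}, {"rx": 0, "ry": 0, "rz": -1, "dx": 0, "dy": 0, "dz": 0, "hand": 0}, {"rx": 0, "ry": 0, "rz": -1, "dx": 0, "dy": 0, "dz": 0, "hand": 0}, {"rx": 0, "ry": 0, "rz": -1, "dx": 0, "dy": 0, "dz": 0, "hand": 0}, {"rx": 0, "ry": 0, "rz": -1, "dx": 0, "dy": 0, "dz": 0, "hand": 0}]}}

```text
t: 5.2
eef_pos: [550.3, 25.4, 283.1]
ee_rot: [-3.141, 0.0, 1.084]
contact_force: [0.7, -1.0, 0.3]
gripper_width: 0.993
```

Request:
{"method": "servo_tool", "body": {"deltas": [{"rx": 0, "ry": 0, "rz": -1, "dx": 0.33, "dy": 0, "dz": 0.6, "hand": 0}, {"rx": 0, "ry": 0, "rz": 0, "dx": 0, "dy": 0.5, "dz": 0.5, "hand": 0}, {"rx": 0, "ry": 0, "rz": 0, "dx": 0, "dy": 0, "dz": 0, "hand": 0}]}}

```text
t: 5.58
eef_pos: [575.2, 28.5, 236.7]
ee_rot: [-3.138, 0.002, 1.166]
contact_force: [0.1, -0.0, -0.4]
gripper_width: 1.001
```

```bash
python3 - <<'E'
from h import *
import cv2
for n in ("top","scene"):
    im=cams.get_image(n); c=im["color"][:,:,::-1]
    a=c[130:270,190:370] if n=="top" else c[95:235,180:370]
    cv2.imwrite(f"pics/{n}1.png",cv2.resize(a,None,fx=3.5,fy=3.5,interpolation=cv2.INTER_CUBIC))
print(robot.state()["eef_pos"])
E
```

```text
[574.95310484  28.78019386 239.23011861]
```

View pics/top1.png

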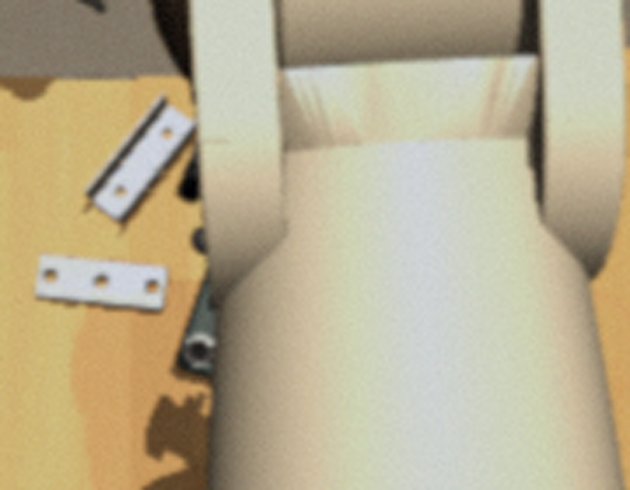

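View pics/scene1.png

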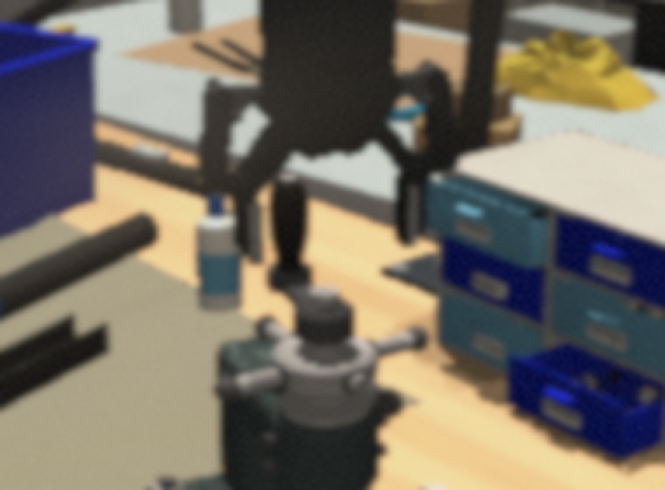

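Request:
{"method": "servo_tool", "body": {"deltas": [{"rx": 0, "ry": 0, "rz": 0, "dx": 0, "dy": 0.8, "dz": 0, "hand": 0}, {"rx": 0, "ry": 0, "rz": 0, "dx": 0, "dy": 0.8, "dz": 0, "hand": 0}, {"rx": 0, "ry": 0, "rz": 0, "dx": 0, "dy": 0.5, "dz": 0, "hand": 0}, {"rx": 0, "ry": 0, "rz": 0, "dx": 0, "dy": 0, "dz": 0.1, "hand": 0.5}, {"rx": 0, "ry": 0, "rz": 0, "dx": 0, "dy": 0, "dz": 0.1, "hand": 0.5}, {"rx": 0, "ry": 0, "rz": 0, "dx": 0, "dy": 0, "dz": 0, "hand": 0.5}, {"rx": 0, "ry": 0, "rz": 0, "dx": 0, "dy": 0, "dz": 0, "hand": 0.5}]}}

```text
t: 6.55
eef_pos: [651.8, -3.4, 231.9]
ee_rot: [3.141, -0.0, 1.168]
contact_force: [0.2, 0.4, 0.0]
gripper_width: 0.499
```

```bash
python3 - <<'E'
from h import *
import cv2
im=cams.get_image("scene"); c=im["color"][:,:,::-1]
a=c[95:235,180:370]
cv2.imwrite(f"pics/scene2.png",cv2.resize(a,None,fx=4.2,fy=4.2,interpolation=cv2.INTER_CUBIC))
s=robot.state();print(s["eef_pos"],s["contact_force"],s["gripper_width"])
E
```

```text
[651.92896749  -3.44030558 231.86952267] [-0.28892152 -0.52798245  0.13067043] 0.5022466706531652
```

View pics/scene2.png

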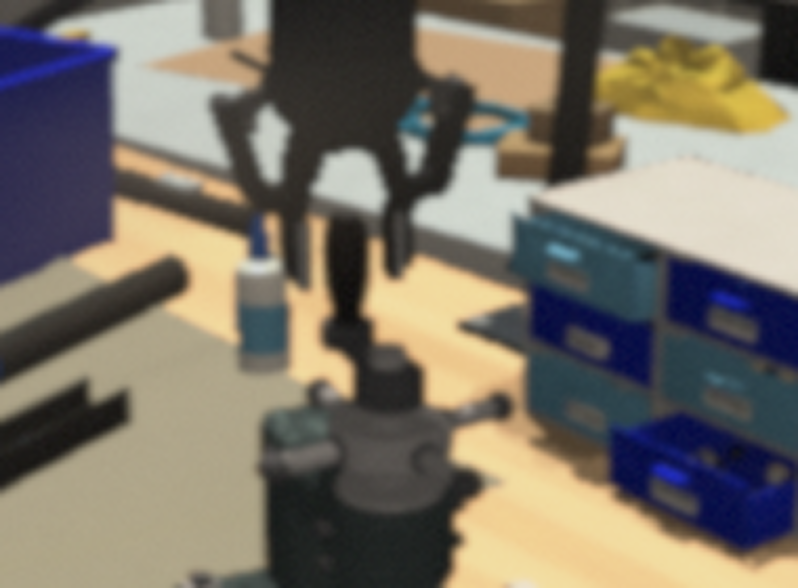

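Request:
{"method": "servo_tool", "body": {"deltas": [{"rx": 0, "ry": 0, "rz": 0, "dx": -0.12, "dy": 0.1, "dz": 0, "hand": 0.5}, {"rx": 0, "ry": 0, "rz": 0, "dx": -0.1, "dy": 0, "dz": 0, "hand": 0.5}, {"rx": 0, "ry": 0, "rz": 0, "dx": -0.05, "dy": 0, "dz": 0, "hand": 0.5}, {"rx": 0, "ry": 0, "rz": 1, "dx": -0.16, "dy": -0.027, "dz": 0.01, "hand": 0.5}]}}

```text
t: 7.1
eef_pos: [648.9, -18.9, 230.9]
ee_rot: [-3.141, -0.004, 1.081]
contact_force: [4.2, 11.9, 0.3]
gripper_width: 0.503
```

Request:
{"method": "servo_tool", "body": {"deltas": [{"rx": 0, "ry": 0, "rz": 1, "dx": -0.163, "dy": -0.027, "dz": 0.01, "hand": 0.5}, {"rx": 0, "ry": 0, "rz": 1, "dx": -0.163, "dy": -0.027, "dz": 0.01, "hand": 0.5}]}}

```text
t: 7.35
eef_pos: [640.6, -28.9, 230.0]
ee_rot: [-3.141, -0.004, 0.905]
contact_force: [7.1, 11.1, -1.0]
gripper_width: 0.5
```

Request:
{"method": "servo_tool", "body": {"deltas": [{"rx": 0, "ry": 0, "rz": 1, "dx": -0.163, "dy": -0.025, "dz": 0.01, "hand": 0.5}, {"rx": 0, "ry": 0, "rz": 1, "dx": -0.163, "dy": -0.025, "dz": 0.01, "hand": 0.5}, {"rx": 0, "ry": 0, "rz": 1, "dx": -0.163, "dy": -0.025, "dz": 0.01, "hand": 0.5}, {"rx": 0, "ry": 0, "rz": 1, "dx": -0.163, "dy": -0.025, "dz": 0.01, "hand": 0.5}]}}

```text
t: 7.85
eef_pos: [619.4, -44.4, 228.3]
ee_rot: [-3.14, -0.004, 0.556]
contact_force: [6.6, 10.5, -3.5]
gripper_width: 0.502
```

Request:
{"method": "servo_tool", "body": {"deltas": [{"rx": 0, "ry": 0, "rz": 1, "dx": -0.163, "dy": -0.025, "dz": 0.01, "hand": 0.5}, {"rx": 0, "ry": 0, "rz": 1, "dx": -0.163, "dy": -0.025, "dz": 0.01, "hand": 0.5}, {"rx": 0, "ry": 0, "rz": 1, "dx": -0.163, "dy": -0.025, "dz": 0.01, "hand": 0.5}, {"rx": 0, "ry": 0, "rz": 0.5, "dx": -0.082, "dy": -0.013, "dz": 0.01, "hand": 0.5}]}}

```text
t: 8.35
eef_pos: [597.5, -51.1, 226.7]
ee_rot: [-3.139, -0.003, 0.251]
contact_force: [9.2, 9.1, -2.3]
gripper_width: 0.5
```

```bash
cat >> h.py <<'E'
AX=np.array([586.5,23.5])
def rep(n=6,hold=9):
    F=[];
    for _ in range(n):
        cams.get_image("top"); s=robot.state(); F.append(s["contact_force"])
    y=s["ee_rot"][2]; xt=np.array([np.cos(y),np.sin(y)]); yt=np.array([np.sin(y),-np.cos(y)])
    F=np.array(F); d=s["eef_pos"][:2]-AX
    print("t",round(s["t"],2),"yaw",round(np.degrees(y),1),"pos",s["eef_pos"].round(1),"x,r",(d@xt).round(1),(d@yt).round(1),
     "Fx",(F[:,:2]@xt).mean().round(2),"+-",((F[:,:2]@xt).std()/n**.5).round(2),"Fy",(F[:,:2]@yt).mean().round(2),"Fz",F[:,2].mean().round(2),"rot",s["ee_rot"].round(3),"g",s["gripper_width"].round(3))
E
python3 -c "
from h import *
rep(4)"
```

```text
Traceback (most recent call last):
  File "h.py", line 17, in rep
    "Fx",(F[:,:2]@xt).mean().round(2),"+-",((F[:,:2]@xt).std()/n**.5).round(2),"Fy",(F[:,:2]@yt).mean().round(2),"Fz",F[:,2].mean().round(2),"rot",s["ee_rot"].round(3),"g",s["gripper_width"].round(3))
                                                                                                                                                                            ^^^^^^^^^^^^^^^^^^^^^^^^
AttributeError: 'float' object has no attribute 'round'
```

```bash
sed -i 's/s\["gripper_width"\].round(3)/s["gripper_width"]/' h.py
python3 -c "
from h import *
rep(4)"
```

```text
t 8.75 yaw 14.5 pos [597.4 -51.3 226.8] x,r -8.2 75.1 Fx 8.25 +- 0.21 Fy -6.24 Fz -2.6 rot [-3.139e+00 -3.000e-03  2.530e-01] g 0.5039364110346772
```

Request:
{"method": "servo_tool", "body": {"deltas": [{"rx": 0, "ry": 0, "rz": 1, "dx": -0.163, "dy": -0.06, "dz": 0.01, "hand": 0.5}, {"rx": 0, "ry": 0, "rz": 1, "dx": -0.163, "dy": -0.04, "dz": 0.01, "hand": 0.5}, {"rx": 0, "ry": 0, "rz": 0.2, "dx": -0.033, "dy": -0.005, "dz": 0, "hand": 0.5}, {"rx": 0, "ry": 0, "rz": 0.2, "dx": -0.033, "dy": -0.005, "dz": 0, "hand": 0.5}]}}

```text
t: 9.25
eef_pos: [581.9, -51.4, 225.9]
ee_rot: [3.141, -0.004, 0.042]
contact_force: [13.0, 0.2, -5.5]
gripper_width: 0.505
```

```bash
python3 -c "
from h import *
rep(4)"
```

```text
t 9.45 yaw 2.4 pos [581.9 -51.5 225.9] x,r -7.8 74.7 Fx 11.68 +- 0.41 Fy 0.36 Fz -4.57 rot [ 3.141e+00 -3.000e-03  4.200e-02] g 0.4989629183407336
```

Request:
{"method": "servo_tool", "body": {"deltas": [{"rx": 0, "ry": 0, "rz": 0.2, "dx": -0.033, "dy": -0.006, "dz": 0.03, "hand": 0.5}, {"rx": 0, "ry": 0, "rz": 0.2, "dx": -0.033, "dy": -0.006, "dz": 0.02, "hand": 0.5}, {"rx": 0, "ry": 0, "rz": 0.2, "dx": -0.033, "dy": -0.006, "dz": 0.02, "hand": 0.5}, {"rx": 0, "ry": 0, "rz": 0.2, "dx": -0.033, "dy": -0.006, "dz": 0.01, "hand": 0.5}]}}

```text
t: 9.95
eef_pos: [577.5, -50.9, 225.2]
ee_rot: [3.141, -0.008, -0.028]
contact_force: [12.2, -2.1, 9.5]
gripper_width: 0.499
```

Request:
{"method": "servo_tool", "body": {"deltas": [{"rx": 0, "ry": 0, "rz": 0.14, "dx": -0.023, "dy": -0.004, "dz": 0.003, "hand": 0.5}, {"rx": 0, "ry": 0, "rz": 0.14, "dx": -0.023, "dy": -0.004, "dz": 0.003, "hand": 0.5}, {"rx": 0, "ry": 0, "rz": 0.14, "dx": -0.023, "dy": -0.004, "dz": 0.003, "hand": 0.5}]}}

```text
t: 10.32
eef_pos: [574.8, -50.5, 225.0]
ee_rot: [3.141, -0.009, -0.065]
contact_force: [11.9, -2.2, 9.4]
gripper_width: 0.496
```

Request:
{"method": "servo_tool", "body": {"deltas": [{"rx": 0, "ry": 0, "rz": 0.14, "dx": -0.023, "dy": -0.004, "dz": -0.03, "hand": 0.5}, {"rx": 0, "ry": 0, "rz": 0.14, "dx": -0.023, "dy": -0.004, "dz": 0.0, "hand": 0.5}, {"rx": 0, "ry": 0, "rz": 0.14, "dx": -0.023, "dy": -0.004, "dz": 0.001, "hand": 0.5}]}}

```text
t: 10.7
eef_pos: [571.7, -49.9, 225.0]
ee_rot: [3.141, -0.007, -0.102]
contact_force: [11.7, -4.1, 3.4]
gripper_width: 0.499
```

Request:
{"method": "servo_tool", "body": {"deltas": [{"rx": 0, "ry": 0, "rz": 0.14, "dx": -0.023, "dy": -0.004, "dz": 0.002, "hand": 0.5}, {"rx": 0, "ry": 0, "rz": 0.14, "dx": -0.023, "dy": -0.004, "dz": 0.002, "hand": 0.5}, {"rx": 0, "ry": 0, "rz": 0.14, "dx": -0.023, "dy": -0.004, "dz": 0.002, "hand": 0.5}]}}

```text
t: 11.08
eef_pos: [569.0, -49.3, 224.8]
ee_rot: [3.141, -0.007, -0.138]
contact_force: [12.3, -4.4, 3.1]
gripper_width: 0.502
```

Request:
{"method": "servo_tool", "body": {"deltas": [{"rx": 0, "ry": 0, "rz": 0.14, "dx": -0.023, "dy": -0.002, "dz": 0.002, "hand": 0.5}, {"rx": 0, "ry": 0, "rz": 0.14, "dx": -0.023, "dy": -0.002, "dz": 0.002, "hand": 0.5}, {"rx": 0, "ry": 0, "rz": 0.14, "dx": -0.023, "dy": -0.002, "dz": 0.002, "hand": 0.5}]}}

```text
t: 11.45
eef_pos: [566.3, -48.6, 224.6]
ee_rot: [3.141, -0.007, -0.175]
contact_force: [11.9, -3.7, 3.3]
gripper_width: 0.497
```

Request:
{"method": "servo_tool", "body": {"deltas": [{"rx": 0, "ry": 0, "rz": 0.14, "dx": -0.023, "dy": -0.003, "dz": 0.002, "hand": 0.5}, {"rx": 0, "ry": 0, "rz": 0.14, "dx": -0.023, "dy": -0.003, "dz": 0.002, "hand": 0.5}, {"rx": 0, "ry": 0, "rz": 0.14, "dx": -0.023, "dy": -0.003, "dz": 0.002, "hand": 0.5}]}}

```text
t: 11.82
eef_pos: [563.7, -47.8, 224.4]
ee_rot: [3.141, -0.007, -0.212]
contact_force: [12.8, -5.2, 4.1]
gripper_width: 0.505
```

Request:
{"method": "servo_tool", "body": {"deltas": [{"rx": 0, "ry": 0, "rz": 0.14, "dx": -0.023, "dy": -0.003, "dz": 0.002, "hand": 0.5}, {"rx": 0, "ry": 0, "rz": 0.14, "dx": -0.023, "dy": -0.003, "dz": 0.002, "hand": 0.5}, {"rx": 0, "ry": 0, "rz": 0.14, "dx": -0.023, "dy": -0.003, "dz": 0.002, "hand": 0.5}]}}

```text
t: 12.2
eef_pos: [561.1, -46.9, 224.2]
ee_rot: [3.141, -0.007, -0.248]
contact_force: [11.0, -5.2, 3.7]
gripper_width: 0.497
```

Request:
{"method": "servo_tool", "body": {"deltas": [{"rx": 0, "ry": 0, "rz": 0.14, "dx": -0.023, "dy": -0.003, "dz": 0.002, "hand": 0.5}, {"rx": 0, "ry": 0, "rz": 0.14, "dx": -0.023, "dy": -0.003, "dz": 0.002, "hand": 0.5}, {"rx": 0, "ry": 0, "rz": 0.14, "dx": -0.023, "dy": -0.003, "dz": 0.002, "hand": 0.5}]}}

```text
t: 12.58
eef_pos: [558.5, -45.9, 224.1]
ee_rot: [3.142, -0.007, -0.285]
contact_force: [12.1, -5.1, 4.6]
gripper_width: 0.499
```

Request:
{"method": "servo_tool", "body": {"deltas": [{"rx": 0, "ry": 0, "rz": 0.14, "dx": -0.023, "dy": -0.003, "dz": 0.002, "hand": 0.5}, {"rx": 0, "ry": 0, "rz": 0.14, "dx": -0.023, "dy": -0.003, "dz": 0.002, "hand": 0.5}]}}

```text
t: 12.82
eef_pos: [556.8, -45.2, 223.9]
ee_rot: [-3.142, -0.007, -0.31]
contact_force: [10.0, -4.9, 4.7]
gripper_width: 0.502
```

Request:
{"method": "servo_tool", "body": {"deltas": [{"rx": 0, "ry": 0, "rz": 0.14, "dx": -0.023, "dy": -0.003, "dz": 0.002, "hand": 0.5}, {"rx": 0, "ry": 0, "rz": 0.14, "dx": -0.023, "dy": -0.003, "dz": 0.002, "hand": 0.5}, {"rx": 0, "ry": 0, "rz": 0.14, "dx": -0.023, "dy": -0.003, "dz": 0.002, "hand": 0.5}]}}

```text
t: 13.2
eef_pos: [554.3, -44.0, 223.7]
ee_rot: [-3.141, -0.007, -0.346]
contact_force: [10.6, -5.1, 5.4]
gripper_width: 0.499
```

Request:
{"method": "servo_tool", "body": {"deltas": [{"rx": 0, "ry": 0, "rz": 0.14, "dx": -0.023, "dy": -0.003, "dz": 0.002, "hand": 0.5}, {"rx": 0, "ry": 0, "rz": 0.14, "dx": -0.023, "dy": -0.003, "dz": 0.002, "hand": 0.5}]}}

```text
t: 13.45
eef_pos: [552.6, -43.2, 223.6]
ee_rot: [-3.141, -0.007, -0.371]
contact_force: [11.4, -5.8, 4.7]
gripper_width: 0.502
```

Request:
{"method": "servo_tool", "body": {"deltas": [{"rx": 0, "ry": 0, "rz": 0.14, "dx": -0.023, "dy": -0.003, "dz": 0.001, "hand": 0.5}, {"rx": 0, "ry": 0, "rz": 0.14, "dx": -0.023, "dy": -0.003, "dz": 0.001, "hand": 0.5}, {"rx": 0, "ry": 0, "rz": 0.14, "dx": -0.023, "dy": -0.003, "dz": 0.001, "hand": 0.5}]}}

```text
t: 13.82
eef_pos: [550.1, -41.9, 223.4]
ee_rot: [-3.141, -0.007, -0.407]
contact_force: [10.3, -5.4, 5.2]
gripper_width: 0.505
```

Request:
{"method": "servo_tool", "body": {"deltas": [{"rx": 0, "ry": 0, "rz": 0.14, "dx": -0.023, "dy": -0.003, "dz": 0.001, "hand": 0.5}, {"rx": 0, "ry": 0, "rz": 0.14, "dx": -0.023, "dy": -0.003, "dz": 0.001, "hand": 0.5}]}}

```text
t: 14.08
eef_pos: [548.5, -41.0, 223.3]
ee_rot: [-3.141, -0.007, -0.432]
contact_force: [9.8, -6.1, 4.4]
gripper_width: 0.503
```

Request:
{"method": "servo_tool", "body": {"deltas": [{"rx": 0, "ry": 0, "rz": 0.14, "dx": -0.023, "dy": -0.003, "dz": 0.001, "hand": 0.5}, {"rx": 0, "ry": 0, "rz": 0.14, "dx": -0.023, "dy": -0.003, "dz": 0.001, "hand": 0.5}, {"rx": 0, "ry": 0, "rz": 0.14, "dx": -0.023, "dy": -0.003, "dz": 0.001, "hand": 0.5}]}}

```text
t: 14.45
eef_pos: [546.1, -39.5, 223.1]
ee_rot: [-3.141, -0.007, -0.469]
contact_force: [11.8, -7.5, 4.9]
gripper_width: 0.499
```

Request:
{"method": "servo_tool", "body": {"deltas": [{"rx": 0, "ry": 0, "rz": 0.14, "dx": -0.023, "dy": -0.003, "dz": 0.001, "hand": 0.5}, {"rx": 0, "ry": 0, "rz": 0.14, "dx": -0.023, "dy": -0.003, "dz": 0.001, "hand": 0.5}]}}

```text
t: 14.7
eef_pos: [544.5, -38.4, 223.0]
ee_rot: [-3.141, -0.007, -0.493]
contact_force: [9.8, -7.2, 4.4]
gripper_width: 0.499
```

Request:
{"method": "servo_tool", "body": {"deltas": [{"rx": 0, "ry": 0, "rz": 0.14, "dx": -0.023, "dy": -0.003, "dz": 0.001, "hand": 0.5}, {"rx": 0, "ry": 0, "rz": 0.14, "dx": -0.023, "dy": -0.003, "dz": 0.001, "hand": 0.5}, {"rx": 0, "ry": 0, "rz": 0.14, "dx": -0.023, "dy": -0.003, "dz": 0.001, "hand": 0.5}]}}

```text
t: 15.08
eef_pos: [542.2, -36.8, 222.8]
ee_rot: [-3.141, -0.006, -0.53]
contact_force: [9.7, -5.8, 2.9]
gripper_width: 0.502
```

Request:
{"method": "servo_tool", "body": {"deltas": [{"rx": 0, "ry": 0, "rz": 0.14, "dx": -0.023, "dy": -0.003, "dz": 0.001, "hand": 0.5}, {"rx": 0, "ry": 0, "rz": 0.14, "dx": -0.023, "dy": -0.003, "dz": 0.001, "hand": 0.5}]}}

```text
t: 15.32
eef_pos: [540.7, -35.7, 222.7]
ee_rot: [-3.141, -0.006, -0.554]
contact_force: [10.9, -7.2, 3.1]
gripper_width: 0.498
```

Request:
{"method": "servo_tool", "body": {"deltas": [{"rx": 0, "ry": 0, "rz": 0.14, "dx": -0.023, "dy": -0.003, "dz": 0.001, "hand": 0.5}, {"rx": 0, "ry": 0, "rz": 0.14, "dx": -0.023, "dy": -0.003, "dz": 0.001, "hand": 0.5}]}}

```text
t: 15.58
eef_pos: [539.3, -34.6, 222.6]
ee_rot: [-3.141, -0.006, -0.579]
contact_force: [10.1, -7.1, 2.5]
gripper_width: 0.498
```

Request:
{"method": "servo_tool", "body": {"deltas": [{"rx": 0, "ry": 0, "rz": 0.14, "dx": -0.023, "dy": -0.003, "dz": 0.001, "hand": 0.5}, {"rx": 0, "ry": 0, "rz": 0.14, "dx": -0.023, "dy": -0.003, "dz": 0.001, "hand": 0.5}]}}

```text
t: 15.82
eef_pos: [537.9, -33.4, 222.5]
ee_rot: [-3.141, -0.006, -0.603]
contact_force: [9.9, -7.2, 3.7]
gripper_width: 0.5
```

Request:
{"method": "servo_tool", "body": {"deltas": [{"rx": 0, "ry": 0, "rz": 0.14, "dx": -0.023, "dy": -0.003, "dz": 0.001, "hand": 0.5}, {"rx": 0, "ry": 0, "rz": 0.14, "dx": -0.023, "dy": -0.003, "dz": 0.001, "hand": 0.5}]}}

```text
t: 16.08
eef_pos: [536.4, -32.1, 222.3]
ee_rot: [-3.141, -0.006, -0.627]
contact_force: [9.9, -7.1, 4.4]
gripper_width: 0.497
```

Request:
{"method": "servo_tool", "body": {"deltas": [{"rx": 0, "ry": 0, "rz": 0.14, "dx": -0.023, "dy": -0.003, "dz": 0.001, "hand": 0.5}, {"rx": 0, "ry": 0, "rz": 0.14, "dx": -0.023, "dy": -0.003, "dz": 0.001, "hand": 0.5}]}}

```text
t: 16.32
eef_pos: [535.1, -30.8, 222.2]
ee_rot: [-3.14, -0.006, -0.652]
contact_force: [9.8, -7.4, 2.2]
gripper_width: 0.498
```

Request:
{"method": "servo_tool", "body": {"deltas": [{"rx": 0, "ry": 0, "rz": 0.14, "dx": -0.023, "dy": -0.003, "dz": 0.001, "hand": 0.5}, {"rx": 0, "ry": 0, "rz": 0.14, "dx": -0.023, "dy": -0.003, "dz": 0.001, "hand": 0.5}]}}

```text
t: 16.58
eef_pos: [533.8, -29.5, 222.1]
ee_rot: [-3.14, -0.006, -0.676]
contact_force: [8.3, -7.8, 2.6]
gripper_width: 0.501
```

Request:
{"method": "servo_tool", "body": {"deltas": [{"rx": 0, "ry": 0, "rz": 0.14, "dx": -0.023, "dy": -0.003, "dz": 0.001, "hand": 0.5}, {"rx": 0, "ry": 0, "rz": 0.14, "dx": -0.023, "dy": -0.003, "dz": 0.001, "hand": 0.5}]}}

```text
t: 16.82
eef_pos: [532.4, -28.2, 222.0]
ee_rot: [-3.14, -0.006, -0.701]
contact_force: [9.3, -6.9, 2.9]
gripper_width: 0.502
```

Request:
{"method": "servo_tool", "body": {"deltas": [{"rx": 0, "ry": 0, "rz": 0.14, "dx": -0.023, "dy": -0.003, "dz": 0.001, "hand": 0.5}, {"rx": 0, "ry": 0, "rz": 0.14, "dx": -0.023, "dy": -0.003, "dz": 0.001, "hand": 0.5}]}}

```text
t: 17.08
eef_pos: [531.1, -26.9, 221.8]
ee_rot: [-3.14, -0.006, -0.725]
contact_force: [9.6, -7.0, 2.1]
gripper_width: 0.5
```

Request:
{"method": "servo_tool", "body": {"deltas": [{"rx": 0, "ry": 0, "rz": 0.14, "dx": -0.023, "dy": -0.003, "dz": 0.001, "hand": 0.5}, {"rx": 0, "ry": 0, "rz": 0.14, "dx": -0.023, "dy": -0.003, "dz": 0.001, "hand": 0.5}]}}

```text
t: 17.32
eef_pos: [529.9, -25.4, 221.7]
ee_rot: [-3.14, -0.006, -0.75]
contact_force: [8.1, -7.6, 2.5]
gripper_width: 0.5
```

```bash
python3 - <<'E'
from h import *
import cv2
im=cams.get_image("scene"); c=im["color"][:,:,::-1]
a=c[115:285,180:370]
cv2.imwrite(f"pics/scene3.png",cv2.resize(a,None,fx=3.5,fy=3.5,interpolation=cv2.INTER_CUBIC))
rep(3)
E
```

```text
t 17.52 yaw -42.9 pos [529.8 -25.4 221.7] x,r -8.2 74.4 Fx 11.75 +- 0.24 Fy -0.53 Fz 2.66 rot [-3.14  -0.005 -0.749] g 0.49753167744382915
```

View pics/scene3.png

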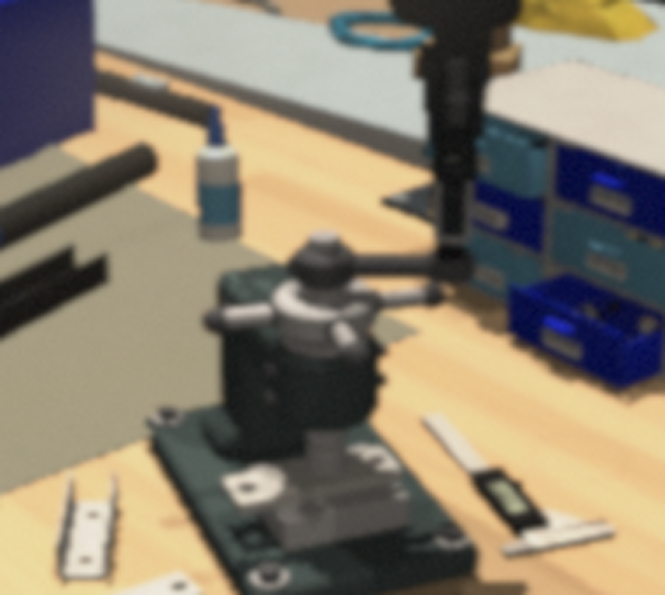

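Request:
{"method": "servo_tool", "body": {"deltas": [{"rx": 0, "ry": 0, "rz": 0.14, "dx": -0.023, "dy": -0.003, "dz": 0.001, "hand": 0.5}, {"rx": 0, "ry": 0, "rz": 0.14, "dx": -0.023, "dy": -0.003, "dz": 0.001, "hand": 0.5}]}}

```text
t: 17.77
eef_pos: [528.7, -24.0, 221.6]
ee_rot: [-3.14, -0.005, -0.774]
contact_force: [8.6, -8.1, 2.1]
gripper_width: 0.501
```

Request:
{"method": "servo_tool", "body": {"deltas": [{"rx": 0, "ry": 0, "rz": 0.14, "dx": -0.023, "dy": -0.003, "dz": 0.001, "hand": 0.5}, {"rx": 0, "ry": 0, "rz": 0.14, "dx": -0.023, "dy": -0.003, "dz": 0.001, "hand": 0.5}]}}

```text
t: 18.02
eef_pos: [527.7, -22.7, 221.5]
ee_rot: [-3.14, -0.006, -0.799]
contact_force: [10.3, -9.0, 1.5]
gripper_width: 0.5
```

Request:
{"method": "servo_tool", "body": {"deltas": [{"rx": 0, "ry": 0, "rz": 0.07, "dx": -0.012, "dy": -0.001, "dz": 0, "hand": 0.5}, {"rx": 0, "ry": 0, "rz": 0.07, "dx": -0.012, "dy": -0.001, "dz": 0, "hand": 0.5}]}}

```text
t: 18.27
eef_pos: [527.3, -22.1, 221.5]
ee_rot: [-3.14, -0.006, -0.811]
contact_force: [11.3, -9.5, 1.2]
gripper_width: 0.507
```

```bash
python3 -c "
from h import *
rep(4)"
```

```text
t 18.48 yaw -46.4 pos [527.3 -22.1 221.5] x,r -7.8 74.3 Fx 14.29 +- 0.1 Fy -1.16 Fz 1.16 rot [-3.14  -0.006 -0.811] g 0.5021620582655278
```

Request:
{"method": "servo_tool", "body": {"deltas": [{"rx": 0, "ry": 0, "rz": 0.07, "dx": -0.012, "dy": -0.001, "dz": 0, "hand": 0.5}, {"rx": 0, "ry": 0, "rz": 0, "dx": 0, "dy": 0, "dz": 0, "hand": 0.5}]}}

```text
t: 18.73
eef_pos: [527.1, -21.7, 221.5]
ee_rot: [-3.14, -0.006, -0.817]
contact_force: [12.2, -9.4, 2.1]
gripper_width: 0.499
```

```bash
python3 -c "
from h import *
rep(4)"
```

```text
t 18.93 yaw -46.8 pos [527.1 -21.8 221.5] x,r -7.7 74.3 Fx 15.12 +- 0.27 Fy -1.84 Fz 0.86 rot [-3.14  -0.006 -0.817] g 0.502996166615887
```

Request:
{"method": "servo_tool", "body": {"deltas": [{"rx": 0, "ry": 0, "rz": 0, "dx": 0.1, "dy": 0, "dz": 0, "hand": 0.5}, {"rx": 0, "ry": 0, "rz": 0, "dx": 0.1, "dy": 0, "dz": 0, "hand": 0.4}, {"rx": 0, "ry": 0, "rz": 0, "dx": 0, "dy": 0, "dz": 0, "hand": 0.3}, {"rx": 0, "ry": 0, "rz": 0, "dx": 0, "dy": 0, "dz": -0.5, "hand": 0.2}, {"rx": 0, "ry": 0, "rz": 0, "dx": 0, "dy": 0, "dz": -1, "hand": 0.2}, {"rx": 0, "ry": 0, "rz": 0, "dx": 0, "dy": 0, "dz": -0.5, "hand": 0.5}, {"rx": 0, "ry": 0, "rz": 0, "dx": 0, "dy": 0, "dz": 0, "hand": 1}]}}

```text
t: 19.8
eef_pos: [530.7, -25.7, 301.7]
ee_rot: [-3.14, -0.001, -0.815]
contact_force: [0.1, -1.1, -0.0]
gripper_width: 0.38
```

```bash
python3 - <<'E'
from h import *
import cv2
im=cams.get_image("scene"); c=im["color"][:,:,::-1]
a=c[135:305,180:370]
cv2.imwrite(f"pics/scene4.png",cv2.resize(a,None,fx=3.5,fy=3.5,interpolation=cv2.INTER_CUBIC))
im=cams.get_image("top"); c=im["color"][:,:,::-1]
a=c[130:270,190:370]
cv2.imwrite(f"pics/top4.png",cv2.resize(a,None,fx=3.5,fy=3.5,interpolation=cv2.INTER_CUBIC))
rep(3)
E
```

```text
t 20.05 yaw -46.7 pos [530.  -25.7 299.3] x,r -2.9 74.9 Fx 0.48 +- 0.14 Fy 0.09 Fz -0.23 rot [ 3.14e+00  1.00e-03 -8.15e-01] g -0.00392979868155258
```

View pics/scene4.png

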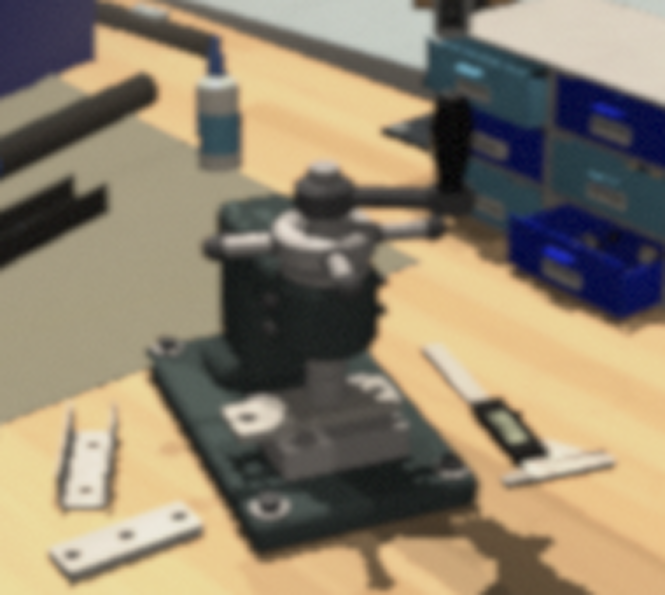

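View pics/top4.png

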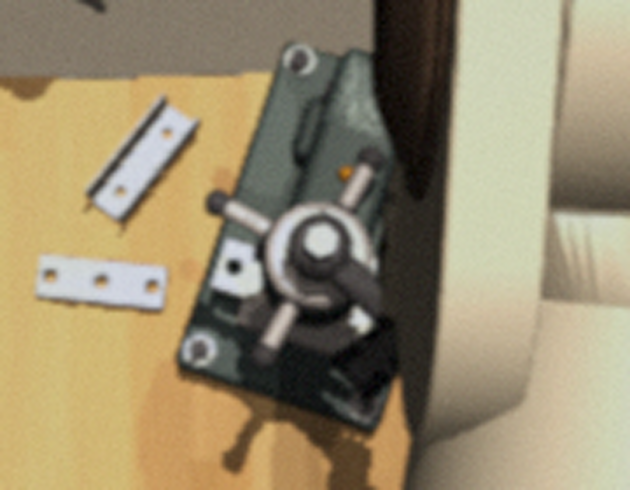

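```bash
python3 - <<'E'
from h import *
im=cams.get_image("top")
for z,ps in ((165,[(218,202),(265,345),(370,158)]),(211,[(320,240)]),(255,[(380,350)])):
  for p in ps:
    q=ray(im,(190+p[0]/3.5-.4,130+p[1]/3.5-.4),z); d=q[:2]-AX; print(q.round(1),np.hypot(*d).round(1),np.degrees(np.arctan2(d[1],d[0])).round(1))
E
```

```text
[620.   83.6 165. ] 68.8 60.8
[532.7  56.6 165. ] 63.2 148.4
[646.5  -8.9 165. ] 68.2 -28.4
[586.3  24.8 211. ] 1.3 97.7
[516.9  -3.9 255. ] 74.8 -158.5
```

Request:
{"method": "servo_tool", "body": {"deltas": [{"rx": 0, "ry": 0, "rz": 0, "dx": 0.33, "dy": -1, "dz": 0, "hand": 1}, {"rx": 0, "ry": 0, "rz": 0, "dx": 0, "dy": -1, "dz": 0, "hand": 1}, {"rx": 0, "ry": 0, "rz": 0, "dx": 0, "dy": -1, "dz": 0, "hand": 1}, {"rx": 0, "ry": 0, "rz": 0, "dx": 0, "dy": -0.7, "dz": 0, "hand": 1}, {"rx": 0, "ry": 0, "rz": -1, "dx": 0, "dy": 0, "dz": 0, "hand": 1}, {"rx": 0, "ry": 0, "rz": -1, "dx": 0, "dy": 0, "dz": 0, "hand": 1}, {"rx": 0, "ry": 0, "rz": -1, "dx": 0, "dy": 0, "dz": 0.5, "hand": 1}, {"rx": 0, "ry": 0, "rz": -0.3, "dx": 0, "dy": 0, "dz": 0.5, "hand": 1}]}}

```text
t: 21.1
eef_pos: [647.1, 66.1, 259.4]
ee_rot: [3.141, 0.0, -0.526]
contact_force: [0.5, -0.2, -0.1]
gripper_width: 0.002
```

```bash
python3 - <<'E'
from h import *
import cv2
im=cams.get_image("scene"); c=im["color"][:,:,::-1]
a=c[135:305,180:370]
cv2.imwrite(f"pics/scene5.png",cv2.resize(a,None,fx=3.5,fy=3.5,interpolation=cv2.INTER_CUBIC))
rep(3)
E
```

```text
t 21.3 yaw -30.3 pos [646.8  66.  260.4] x,r 30.7 -67.1 Fx 0.28 +- 0.35 Fy 0.12 Fz 0.29 rot [ 3.141e+00  1.000e-03 -5.280e-01] g 0.0015350679566948772
```

View pics/scene5.png

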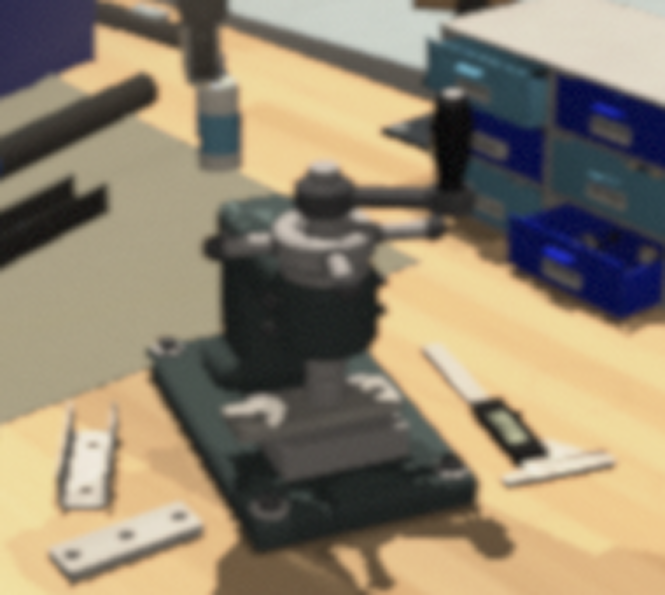

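Request:
{"method": "servo_tool", "body": {"deltas": [{"rx": 0, "ry": 0, "rz": 0, "dx": 0, "dy": 0, "dz": 0.8, "hand": 1}, {"rx": 0, "ry": 0, "rz": 0, "dx": 0, "dy": 0, "dz": 0.8, "hand": 1}, {"rx": 0, "ry": 0, "rz": 0, "dx": 0, "dy": 0, "dz": 0.8, "hand": 1}, {"rx": 0, "ry": 0, "rz": 0, "dx": 0, "dy": 0, "dz": 0.28, "hand": 1}, {"rx": 0, "ry": 0, "rz": 0, "dx": 0, "dy": 0, "dz": 0, "hand": 1}]}}

```text
t: 21.92
eef_pos: [647.2, 66.0, 153.9]
ee_rot: [3.142, 0.0, -0.528]
contact_force: [0.4, 0.4, 0.8]
gripper_width: -0.002
```

```bash
python3 - <<'E'
from h import *
import cv2
im=cams.get_image("scene"); c=im["color"][:,:,::-1]
a=c[135:305,180:370]
cv2.imwrite(f"pics/scene6.png",cv2.resize(a,None,fx=3.5,fy=3.5,interpolation=cv2.INTER_CUBIC))
rep(6)
E
```

```text
t 22.27 yaw -30.2 pos [647.5  66.1 154.2] x,r 31.2 -67.5 Fx -0.09 +- 0.28 Fy -0.18 Fz -0.03 rot [-3.141e+00 -1.000e-03 -5.270e-01] g 0.004344322317447069
```

View pics/scene6.png

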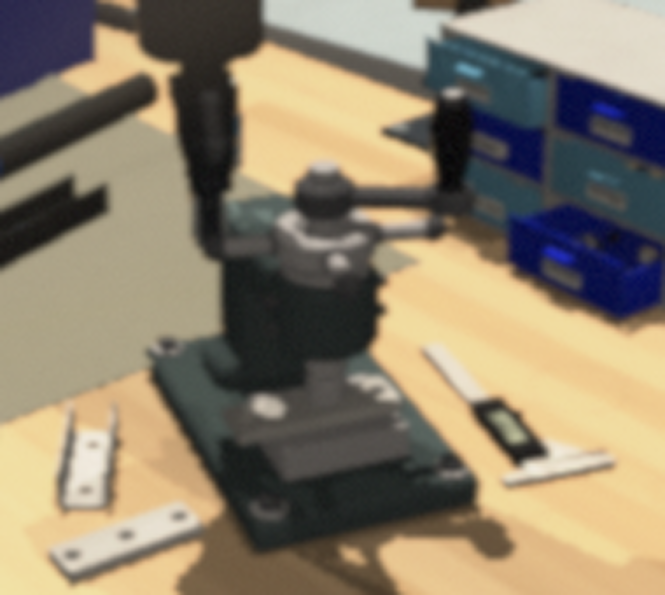

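Request:
{"method": "servo_tool", "body": {"deltas": [{"rx": 0, "ry": 0, "rz": 0, "dx": -0.1, "dy": 0, "dz": 0, "hand": 1}, {"rx": 0, "ry": 0, "rz": 0, "dx": -0.1, "dy": 0, "dz": 0, "hand": 1}, {"rx": 0, "ry": 0, "rz": -0.4, "dx": -0.06, "dy": -0.018, "dz": 0, "hand": 1}, {"rx": 0, "ry": 0, "rz": -0.4, "dx": -0.06, "dy": -0.018, "dz": 0, "hand": 1}, {"rx": 0, "ry": 0, "rz": -0.4, "dx": -0.06, "dy": -0.018, "dz": 0, "hand": 1}]}}

```text
t: 22.9
eef_pos: [635.0, 75.4, 153.3]
ee_rot: [3.142, -0.0, -0.42]
contact_force: [1.3, -0.9, -0.4]
gripper_width: 0.001
```

```bash
python3 -c "
from h import *
rep(4)"
```

```text
t 23.1 yaw -24.2 pos [634.9  75.4 153.3] x,r 22.8 -67.2 Fx 1.04 +- 0.21 Fy 0.26 Fz -0.81 rot [ 3.142  0.    -0.423] g -0.002713980483310545
```

Request:
{"method": "servo_tool", "body": {"deltas": [{"rx": 0, "ry": 0, "rz": -0.5, "dx": -0.074, "dy": -0.022, "dz": 0, "hand": 1}, {"rx": 0, "ry": 0, "rz": -0.5, "dx": -0.074, "dy": -0.022, "dz": 0, "hand": 1}, {"rx": 0, "ry": 0, "rz": -0.5, "dx": -0.074, "dy": -0.022, "dz": 0, "hand": 1}]}}

```text
t: 23.48
eef_pos: [627.7, 81.1, 153.2]
ee_rot: [-3.142, -0.0, -0.291]
contact_force: [1.3, -0.7, -0.5]
gripper_width: 0.001
```

Request:
{"method": "servo_tool", "body": {"deltas": [{"rx": 0, "ry": 0, "rz": -0.4, "dx": -0.06, "dy": -0.018, "dz": 0, "hand": 1}, {"rx": 0, "ry": 0, "rz": -0.4, "dx": -0.06, "dy": -0.018, "dz": 0, "hand": 1}, {"rx": 0, "ry": 0, "rz": -0.4, "dx": -0.06, "dy": -0.018, "dz": 0, "hand": 1}]}}

```text
t: 23.85
eef_pos: [621.1, 85.1, 153.3]
ee_rot: [-3.142, -0.0, -0.185]
contact_force: [2.1, -0.1, -1.4]
gripper_width: -0.003
```

```bash
python3 -c "
from h import *
rep(4)"
```

```text
t 24.05 yaw -10.7 pos [621.1  85.1 153.4] x,r 22.5 -67.0 Fx 1.24 +- 0.3 Fy 0.11 Fz -0.39 rot [-3.142  0.    -0.187] g 5.3544797291765114e-05
```

Request:
{"method": "servo_tool", "body": {"deltas": [{"rx": 0, "ry": 0, "rz": -0.2, "dx": -0.03, "dy": -0.009, "dz": 0, "hand": 1}, {"rx": 0, "ry": 0, "rz": -0.2, "dx": -0.03, "dy": -0.009, "dz": 0, "hand": 1}, {"rx": 0, "ry": 0, "rz": -0.2, "dx": -0.03, "dy": -0.009, "dz": 0, "hand": 1}, {"rx": 0, "ry": 0, "rz": -0.2, "dx": -0.03, "dy": -0.009, "dz": 0, "hand": 1}]}}

```text
t: 24.55
eef_pos: [616.6, 87.3, 153.3]
ee_rot: [-3.142, -0.0, -0.116]
contact_force: [1.3, -0.6, -1.1]
gripper_width: -0.0
```

Request:
{"method": "servo_tool", "body": {"deltas": [{"rx": 0, "ry": 0, "rz": -0.14, "dx": -0.021, "dy": -0.006, "dz": 0, "hand": 1}, {"rx": 0, "ry": 0, "rz": -0.14, "dx": -0.021, "dy": -0.006, "dz": 0, "hand": 1}, {"rx": 0, "ry": 0, "rz": -0.14, "dx": -0.021, "dy": -0.006, "dz": 0, "hand": 1}]}}

```text
t: 24.92
eef_pos: [614.2, 88.2, 153.3]
ee_rot: [3.142, 0.0, -0.08]
contact_force: [1.7, -0.2, -0.9]
gripper_width: 0.001
```

Request:
{"method": "servo_tool", "body": {"deltas": [{"rx": 0, "ry": 0, "rz": -0.14, "dx": -0.021, "dy": -0.006, "dz": 0, "hand": 1}, {"rx": 0, "ry": 0, "rz": -0.14, "dx": -0.021, "dy": -0.006, "dz": 0, "hand": 1}]}}

```text
t: 25.18
eef_pos: [612.6, 88.8, 153.3]
ee_rot: [3.142, -0.0, -0.055]
contact_force: [1.4, 0.4, -1.0]
gripper_width: 0.001
```

Request:
{"method": "servo_tool", "body": {"deltas": [{"rx": 0, "ry": 0, "rz": -0.14, "dx": -0.021, "dy": -0.006, "dz": 0, "hand": 1}, {"rx": 0, "ry": 0, "rz": -0.14, "dx": -0.021, "dy": -0.006, "dz": 0, "hand": 1}]}}

```text
t: 25.42
eef_pos: [610.9, 89.4, 153.3]
ee_rot: [-3.142, 0.0, -0.031]
contact_force: [2.0, 0.3, -0.5]
gripper_width: 0.002
```

Request:
{"method": "servo_tool", "body": {"deltas": [{"rx": 0, "ry": 0, "rz": -0.14, "dx": -0.021, "dy": -0.006, "dz": 0, "hand": 1}, {"rx": 0, "ry": 0, "rz": -0.14, "dx": -0.021, "dy": -0.006, "dz": 0, "hand": 1}]}}

```text
t: 25.68
eef_pos: [609.3, 89.9, 153.3]
ee_rot: [3.142, 0.0, -0.006]
contact_force: [0.8, 0.4, -0.7]
gripper_width: 0.0
```

Request:
{"method": "servo_tool", "body": {"deltas": [{"rx": 0, "ry": 0, "rz": -0.14, "dx": -0.021, "dy": -0.006, "dz": 0, "hand": 1}, {"rx": 0, "ry": 0, "rz": -0.14, "dx": -0.021, "dy": -0.006, "dz": 0, "hand": 1}]}}

```text
t: 25.92
eef_pos: [607.6, 90.4, 153.3]
ee_rot: [-3.142, 0.0, 0.018]
contact_force: [2.9, 0.2, -0.6]
gripper_width: 0.001
```

```bash
python3 -c "
from h import *
rep(4)"
```

```text
t 26.12 yaw 1.0 pos [607.6  90.4 153.4] x,r 22.2 -66.5 Fx 1.54 +- 0.06 Fy -0.23 Fz -0.12 rot [-3.142  0.     0.017] g -0.0018185463916966403
```

Request:
{"method": "servo_tool", "body": {"deltas": [{"rx": 0, "ry": 0, "rz": -0.14, "dx": -0.021, "dy": -0.006, "dz": 0, "hand": 1}]}}

```text
t: 26.25
eef_pos: [606.8, 90.6, 153.3]
ee_rot: [-3.142, -0.0, 0.03]
contact_force: [2.2, 1.3, -0.3]
gripper_width: -0.001
```

Request:
{"method": "servo_tool", "body": {"deltas": [{"rx": 0, "ry": 0, "rz": -0.14, "dx": -0.021, "dy": -0.006, "dz": 0, "hand": 1}]}}

```text
t: 26.38
eef_pos: [605.9, 90.8, 153.3]
ee_rot: [-3.142, 0.0, 0.042]
contact_force: [1.5, 0.1, -0.3]
gripper_width: -0.003
```

Request:
{"method": "servo_tool", "body": {"deltas": [{"rx": 0, "ry": 0, "rz": -0.1, "dx": -0.015, "dy": -0.004, "dz": 0, "hand": 1}, {"rx": 0, "ry": 0, "rz": -0.1, "dx": -0.015, "dy": -0.004, "dz": 0, "hand": 1}]}}

```text
t: 26.62
eef_pos: [604.7, 91.1, 153.4]
ee_rot: [-3.142, -0.0, 0.06]
contact_force: [1.0, -0.3, -0.1]
gripper_width: -0.003
```

Request:
{"method": "servo_tool", "body": {"deltas": [{"rx": 0, "ry": 0, "rz": -0.12, "dx": -0.018, "dy": -0.005, "dz": 0, "hand": 1}, {"rx": 0, "ry": 0, "rz": -0.12, "dx": -0.018, "dy": -0.005, "dz": 0, "hand": 1}]}}

```text
t: 26.88
eef_pos: [603.2, 91.4, 153.4]
ee_rot: [3.142, -0.0, 0.081]
contact_force: [1.2, 0.6, -0.5]
gripper_width: 0.001
```

Request:
{"method": "servo_tool", "body": {"deltas": [{"rx": 0, "ry": 0, "rz": -0.12, "dx": -0.018, "dy": -0.005, "dz": 0, "hand": 1}, {"rx": 0, "ry": 0, "rz": -0.12, "dx": -0.018, "dy": -0.005, "dz": 0, "hand": 1}]}}

```text
t: 27.12
eef_pos: [601.7, 91.7, 153.3]
ee_rot: [-3.142, 0.0, 0.102]
contact_force: [1.6, 1.1, -1.1]
gripper_width: -0.002
```

Request:
{"method": "servo_tool", "body": {"deltas": [{"rx": 0, "ry": 0, "rz": -0.12, "dx": -0.018, "dy": -0.005, "dz": 0, "hand": 1}, {"rx": 0, "ry": 0, "rz": -0.12, "dx": -0.018, "dy": -0.005, "dz": 0, "hand": 1}]}}

```text
t: 27.38
eef_pos: [600.3, 91.9, 153.3]
ee_rot: [-3.142, 0.0, 0.123]
contact_force: [2.4, 0.1, -0.8]
gripper_width: 0.004
```

Request:
{"method": "servo_tool", "body": {"deltas": [{"rx": 0, "ry": 0, "rz": -0.12, "dx": -0.018, "dy": -0.005, "dz": 0, "hand": 1}]}}

```text
t: 27.5
eef_pos: [599.5, 92.1, 153.3]
ee_rot: [-3.142, -0.0, 0.133]
contact_force: [2.0, 1.2, 0.1]
gripper_width: -0.003
```

Request:
{"method": "servo_tool", "body": {"deltas": [{"rx": 0, "ry": 0, "rz": -0.12, "dx": -0.018, "dy": -0.005, "dz": 0, "hand": 1}, {"rx": 0, "ry": 0, "rz": -0.12, "dx": -0.018, "dy": -0.005, "dz": 0, "hand": 1}]}}

```text
t: 27.75
eef_pos: [598.0, 92.2, 153.3]
ee_rot: [-3.142, 0.0, 0.154]
contact_force: [1.9, 0.3, -0.1]
gripper_width: -0.0
```

Request:
{"method": "servo_tool", "body": {"deltas": [{"rx": 0, "ry": 0, "rz": -0.12, "dx": -0.018, "dy": -0.005, "dz": 0, "hand": 1}, {"rx": 0, "ry": 0, "rz": -0.12, "dx": -0.018, "dy": -0.005, "dz": 0, "hand": 1}]}}

```text
t: 28.0
eef_pos: [596.6, 92.4, 153.3]
ee_rot: [3.142, 0.0, 0.175]
contact_force: [1.0, 0.2, -0.5]
gripper_width: -0.003
```

Request:
{"method": "servo_tool", "body": {"deltas": [{"rx": 0, "ry": 0, "rz": -0.12, "dx": -0.018, "dy": -0.005, "dz": 0, "hand": 1}, {"rx": 0, "ry": 0, "rz": -0.12, "dx": -0.018, "dy": -0.005, "dz": 0, "hand": 1}]}}

```text
t: 28.25
eef_pos: [595.1, 92.5, 153.3]
ee_rot: [3.142, 0.0, 0.196]
contact_force: [1.7, 1.2, 0.3]
gripper_width: 0.0
```

Request:
{"method": "servo_tool", "body": {"deltas": [{"rx": 0, "ry": 0, "rz": -0.12, "dx": -0.018, "dy": -0.005, "dz": 0, "hand": 1}, {"rx": 0, "ry": 0, "rz": -0.12, "dx": -0.018, "dy": -0.005, "dz": 0, "hand": 1}]}}

```text
t: 28.5
eef_pos: [593.6, 92.6, 153.4]
ee_rot: [3.142, -0.0, 0.217]
contact_force: [1.0, 1.4, 0.1]
gripper_width: 0.001
```

Request:
{"method": "servo_tool", "body": {"deltas": [{"rx": 0, "ry": 0, "rz": -0.12, "dx": -0.018, "dy": -0.005, "dz": 0, "hand": 1}, {"rx": 0, "ry": 0, "rz": -0.12, "dx": -0.018, "dy": -0.005, "dz": 0, "hand": 1}]}}

```text
t: 28.75
eef_pos: [592.1, 92.7, 153.3]
ee_rot: [-3.142, -0.0, 0.238]
contact_force: [1.5, 0.3, 0.1]
gripper_width: 0.001
```

Request:
{"method": "servo_tool", "body": {"deltas": [{"rx": 0, "ry": 0, "rz": -0.12, "dx": -0.018, "dy": -0.005, "dz": 0, "hand": 1}, {"rx": 0, "ry": 0, "rz": -0.12, "dx": -0.018, "dy": -0.005, "dz": 0, "hand": 1}]}}

```text
t: 29.0
eef_pos: [590.6, 92.8, 153.3]
ee_rot: [3.142, 0.0, 0.259]
contact_force: [1.4, 0.6, 0.5]
gripper_width: 0.003
```

Request:
{"method": "servo_tool", "body": {"deltas": [{"rx": 0, "ry": 0, "rz": -0.12, "dx": -0.018, "dy": -0.005, "dz": 0, "hand": 1}, {"rx": 0, "ry": 0, "rz": -0.12, "dx": -0.018, "dy": -0.005, "dz": 0, "hand": 1}]}}

```text
t: 29.25
eef_pos: [589.1, 92.8, 153.3]
ee_rot: [-3.142, -0.0, 0.28]
contact_force: [2.0, -0.1, 0.4]
gripper_width: -0.002
```

Request:
{"method": "servo_tool", "body": {"deltas": [{"rx": 0, "ry": 0, "rz": -0.12, "dx": -0.018, "dy": -0.005, "dz": 0, "hand": 1}, {"rx": 0, "ry": 0, "rz": -0.12, "dx": -0.018, "dy": -0.005, "dz": 0, "hand": 1}]}}

```text
t: 29.5
eef_pos: [587.6, 92.7, 153.3]
ee_rot: [3.142, -0.0, 0.301]
contact_force: [0.9, 0.4, -0.7]
gripper_width: -0.001
```

Request:
{"method": "servo_tool", "body": {"deltas": [{"rx": 0, "ry": 0, "rz": -0.12, "dx": -0.018, "dy": -0.005, "dz": 0, "hand": 1}, {"rx": 0, "ry": 0, "rz": -0.12, "dx": -0.018, "dy": -0.005, "dz": 0, "hand": 1}]}}

```text
t: 29.75
eef_pos: [586.1, 92.7, 153.3]
ee_rot: [-3.142, 0.0, 0.322]
contact_force: [1.2, 1.1, -1.0]
gripper_width: 0.003
```

Request:
{"method": "servo_tool", "body": {"deltas": [{"rx": 0, "ry": 0, "rz": -0.12, "dx": -0.018, "dy": -0.005, "dz": 0, "hand": 1}, {"rx": 0, "ry": 0, "rz": -0.12, "dx": -0.018, "dy": -0.005, "dz": 0, "hand": 1}]}}

```text
t: 30.0
eef_pos: [584.6, 92.6, 153.3]
ee_rot: [-3.142, 0.0, 0.342]
contact_force: [1.7, 1.1, -0.3]
gripper_width: 0.001
```

Request:
{"method": "servo_tool", "body": {"deltas": [{"rx": 0, "ry": 0, "rz": -0.12, "dx": -0.018, "dy": -0.005, "dz": 0, "hand": 1}, {"rx": 0, "ry": 0, "rz": -0.12, "dx": -0.018, "dy": -0.005, "dz": 0, "hand": 1}]}}

```text
t: 30.25
eef_pos: [583.1, 92.5, 153.3]
ee_rot: [3.142, 0.0, 0.363]
contact_force: [1.1, 0.9, -0.4]
gripper_width: 0.006
```

```bash
python3 - <<'E'
from h import *
import cv2
im=cams.get_image("scene"); c=im["color"][:,:,::-1]
a=c[135:255,210:340]
cv2.imwrite(f"pics/scene7.png",cv2.resize(a,None,fx=5,fy=5,interpolation=cv2.INTER_CUBIC))
rep(3)
E
```

```text
t 30.45 yaw 20.8 pos [583.1  92.5 153.3] x,r 21.3 -65.7 Fx 1.13 +- 0.15 Fy -0.55 Fz -0.34 rot [3.142 0.    0.363] g 0.0012945595909471734
```

View pics/scene7.png

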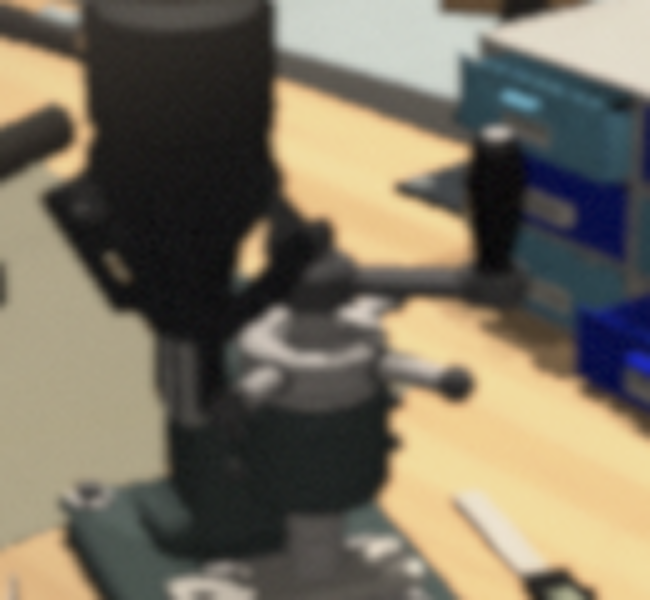

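Request:
{"method": "servo_tool", "body": {"deltas": [{"rx": 0, "ry": 0, "rz": -0.12, "dx": -0.018, "dy": -0.005, "dz": 0, "hand": 1}, {"rx": 0, "ry": 0, "rz": -0.12, "dx": -0.018, "dy": -0.005, "dz": 0, "hand": 1}]}}

```text
t: 30.7
eef_pos: [581.7, 92.4, 153.3]
ee_rot: [-3.142, 0.0, 0.384]
contact_force: [1.1, 0.6, -0.8]
gripper_width: 0.0
```

Request:
{"method": "servo_tool", "body": {"deltas": [{"rx": 0, "ry": 0, "rz": -0.12, "dx": -0.018, "dy": -0.005, "dz": 0, "hand": 1}, {"rx": 0, "ry": 0, "rz": -0.12, "dx": -0.018, "dy": -0.005, "dz": 0, "hand": 1}]}}

```text
t: 30.95
eef_pos: [580.2, 92.2, 153.3]
ee_rot: [3.142, 0.0, 0.405]
contact_force: [1.2, 0.4, -0.0]
gripper_width: 0.001
```

Request:
{"method": "servo_tool", "body": {"deltas": [{"rx": 0, "ry": 0, "rz": -0.12, "dx": -0.018, "dy": -0.005, "dz": 0, "hand": 1}, {"rx": 0, "ry": 0, "rz": -0.12, "dx": -0.018, "dy": -0.005, "dz": 0, "hand": 1}]}}

```text
t: 31.2
eef_pos: [578.7, 92.0, 153.3]
ee_rot: [3.142, 0.0, 0.426]
contact_force: [0.9, 1.4, -0.4]
gripper_width: -0.003
```

Request:
{"method": "servo_tool", "body": {"deltas": [{"rx": 0, "ry": 0, "rz": -0.12, "dx": -0.018, "dy": -0.005, "dz": 0, "hand": 1}, {"rx": 0, "ry": 0, "rz": -0.12, "dx": -0.018, "dy": -0.005, "dz": 0, "hand": 1}]}}

```text
t: 31.45
eef_pos: [577.2, 91.7, 153.3]
ee_rot: [-3.142, -0.0, 0.447]
contact_force: [1.7, 1.2, -0.1]
gripper_width: 0.002
```

Request:
{"method": "servo_tool", "body": {"deltas": [{"rx": 0, "ry": 0, "rz": -0.12, "dx": -0.018, "dy": -0.005, "dz": 0, "hand": 1}, {"rx": 0, "ry": 0, "rz": -0.12, "dx": -0.018, "dy": -0.005, "dz": 0, "hand": 1}]}}

```text
t: 31.7
eef_pos: [575.7, 91.5, 153.3]
ee_rot: [3.142, -0.0, 0.468]
contact_force: [1.0, 0.5, 0.3]
gripper_width: 0.001
```

Request:
{"method": "servo_tool", "body": {"deltas": [{"rx": 0, "ry": 0, "rz": -0.12, "dx": -0.018, "dy": -0.005, "dz": 0, "hand": 1}, {"rx": 0, "ry": 0, "rz": -0.12, "dx": -0.018, "dy": -0.005, "dz": 0, "hand": 1}]}}

```text
t: 31.95
eef_pos: [574.3, 91.2, 153.3]
ee_rot: [-3.142, -0.0, 0.489]
contact_force: [1.7, 1.4, -0.6]
gripper_width: -0.002
```

Request:
{"method": "servo_tool", "body": {"deltas": [{"rx": 0, "ry": 0, "rz": -0.12, "dx": -0.018, "dy": -0.005, "dz": 0, "hand": 1}, {"rx": 0, "ry": 0, "rz": -0.12, "dx": -0.018, "dy": -0.005, "dz": 0, "hand": 1}]}}

```text
t: 32.2
eef_pos: [572.8, 90.8, 153.3]
ee_rot: [-3.142, -0.0, 0.51]
contact_force: [0.4, 0.5, -0.2]
gripper_width: -0.001
```

Request:
{"method": "servo_tool", "body": {"deltas": [{"rx": 0, "ry": 0, "rz": -0.12, "dx": -0.018, "dy": -0.005, "dz": 0, "hand": 1}, {"rx": 0, "ry": 0, "rz": -0.12, "dx": -0.018, "dy": -0.005, "dz": 0, "hand": 1}]}}

```text
t: 32.45
eef_pos: [571.4, 90.5, 153.3]
ee_rot: [3.142, -0.0, 0.531]
contact_force: [1.2, 0.3, -0.1]
gripper_width: 0.001
```

Request:
{"method": "servo_tool", "body": {"deltas": [{"rx": 0, "ry": 0, "rz": -0.12, "dx": -0.018, "dy": -0.005, "dz": 0, "hand": 1}, {"rx": 0, "ry": 0, "rz": -0.12, "dx": -0.018, "dy": -0.005, "dz": 0, "hand": 1}]}}

```text
t: 32.7
eef_pos: [569.9, 90.1, 153.3]
ee_rot: [-3.142, 0.0, 0.552]
contact_force: [1.0, 0.2, 0.0]
gripper_width: 0.001
```

Request:
{"method": "servo_tool", "body": {"deltas": [{"rx": 0, "ry": 0, "rz": -0.12, "dx": -0.018, "dy": -0.005, "dz": 0, "hand": 1}, {"rx": 0, "ry": 0, "rz": -0.12, "dx": -0.018, "dy": -0.005, "dz": 0, "hand": 1}]}}

```text
t: 32.95
eef_pos: [568.5, 89.7, 153.3]
ee_rot: [3.142, 0.0, 0.573]
contact_force: [0.3, 0.9, -0.5]
gripper_width: -0.004
```

Request:
{"method": "servo_tool", "body": {"deltas": [{"rx": 0, "ry": 0, "rz": -0.12, "dx": -0.018, "dy": -0.004, "dz": 0, "hand": 1}, {"rx": 0, "ry": 0, "rz": -0.12, "dx": -0.018, "dy": -0.005, "dz": 0, "hand": 1}]}}

```text
t: 33.2
eef_pos: [567.1, 89.2, 153.3]
ee_rot: [-3.142, 0.0, 0.594]
contact_force: [0.6, 0.7, 0.5]
gripper_width: -0.0
```

Request:
{"method": "servo_tool", "body": {"deltas": [{"rx": 0, "ry": 0, "rz": -0.12, "dx": -0.018, "dy": -0.005, "dz": 0, "hand": 1}, {"rx": 0, "ry": 0, "rz": -0.12, "dx": -0.018, "dy": -0.005, "dz": 0, "hand": 1}]}}

```text
t: 33.45
eef_pos: [565.7, 88.7, 153.3]
ee_rot: [-3.142, 0.0, 0.615]
contact_force: [1.5, 1.0, 0.1]
gripper_width: -0.001
```

Request:
{"method": "servo_tool", "body": {"deltas": [{"rx": 0, "ry": 0, "rz": -0.12, "dx": -0.018, "dy": -0.005, "dz": 0, "hand": 1}, {"rx": 0, "ry": 0, "rz": -0.12, "dx": -0.018, "dy": -0.005, "dz": 0, "hand": 1}]}}

```text
t: 33.7
eef_pos: [564.3, 88.3, 153.4]
ee_rot: [3.142, -0.0, 0.636]
contact_force: [1.9, 2.4, -0.2]
gripper_width: -0.003
```

```bash
python3 -c "
from h import *
rep(5)"
```

```text
t 33.95 yaw 36.4 pos [564.3  88.2 153.3] x,r 20.5 -65.3 Fx 2.26 +- 0.08 Fy -0.04 Fz -0.74 rot [-3.142 -0.     0.635] g -0.0003127522719737331
```

Request:
{"method": "servo_tool", "body": {"deltas": [{"rx": 0, "ry": 0, "rz": -0.08, "dx": -0.012, "dy": -0.003, "dz": 0, "hand": 1}]}}

```text
t: 34.08
eef_pos: [564.0, 88.1, 153.3]
ee_rot: [-3.142, -0.0, 0.642]
contact_force: [2.9, 2.1, 0.1]
gripper_width: -0.002
```

```bash
python3 -c "
from h import *
rep(5)"
```

```text
t 34.33 yaw 36.8 pos [563.9  88.  153.4] x,r 20.6 -65.2 Fx 3.17 +- 0.2 Fy -0.01 Fz -0.35 rot [ 3.142 -0.     0.642] g 0.0032227866178528223
```

Request:
{"method": "servo_tool", "body": {"deltas": [{"rx": 0, "ry": 0, "rz": -0.04, "dx": -0.006, "dy": -0.002, "dz": 0, "hand": 1}]}}

```text
t: 34.45
eef_pos: [563.7, 88.0, 153.4]
ee_rot: [3.142, -0.0, 0.646]
contact_force: [2.7, 2.7, -0.4]
gripper_width: 0.001
```

```bash
python3 -c "
from h import *
rep(6)"
```

```text
t 34.75 yaw 37.0 pos [563.6  87.9 153.3] x,r 20.5 -65.2 Fx 3.57 +- 0.18 Fy -0.26 Fz -0.34 rot [ 3.142 -0.     0.645] g -0.004148662198626065
```

Request:
{"method": "servo_tool", "body": {"deltas": [{"rx": 0, "ry": 0, "rz": 0, "dx": 0.2, "dy": 0, "dz": 0, "hand": 1}, {"rx": 0, "ry": 0, "rz": 0, "dx": 0.3, "dy": -0.2, "dz": 0, "hand": 1}, {"rx": 0, "ry": 0, "rz": 0, "dx": 0, "dy": -0.2, "dz": -0.5, "hand": 1}, {"rx": 0, "ry": 0, "rz": 0, "dx": 0, "dy": 0, "dz": -1, "hand": 1}, {"rx": 0, "ry": 0, "rz": 0, "dx": 0, "dy": 0, "dz": -1, "hand": 1}, {"rx": 0, "ry": 0, "rz": 0, "dx": 0, "dy": 0, "dz": -1, "hand": 1}, {"rx": 0, "ry": 0, "rz": 0, "dx": 0, "dy": -1, "dz": 0, "hand": 1}, {"rx": 0, "ry": 0, "rz": 0, "dx": 0, "dy": -1, "dz": 0, "hand": 1}]}}

```text
t: 35.75
eef_pos: [521.7, 177.9, 293.5]
ee_rot: [3.141, -0.0, 0.645]
contact_force: [0.2, 0.3, -1.3]
gripper_width: 0.002
```

```bash
python3 - <<'E'
from h import *
import cv2
im=cams.get_image("scene"); c=im["color"][:,:,::-1]
a=c[135:275,200:350]
cv2.imwrite(f"pics/scene8.png",cv2.resize(a,None,fx=4,fy=4,interpolation=cv2.INTER_CUBIC))
im=cams.get_image("top"); c=im["color"][:,:,::-1]
a=c[130:270,190:370]
cv2.imwrite(f"pics/top8.png",cv2.resize(a,None,fx=3.5,fy=3.5,interpolation=cv2.INTER_CUBIC))
rep(3)
E
```

```text
t 36.0 yaw 37.0 pos [522.  177.  293.2] x,r 41.0 -161.4 Fx -0.29 +- 0.17 Fy 0.19 Fz 0.06 rot [3.141 0.    0.646] g -0.0016653128998326198
```

View pics/scene8.png

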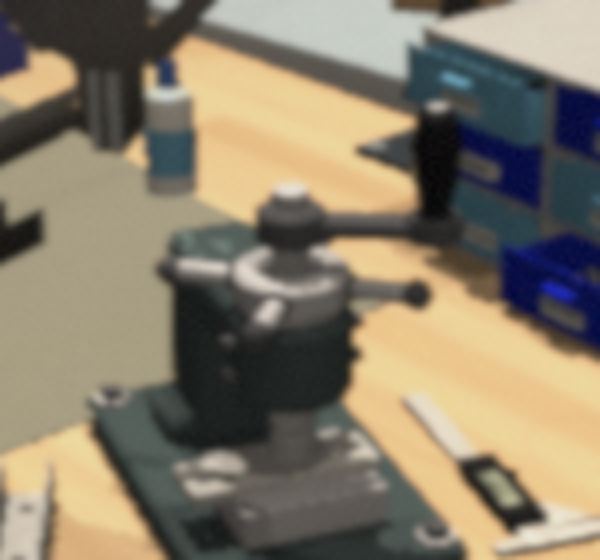

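View pics/top8.png

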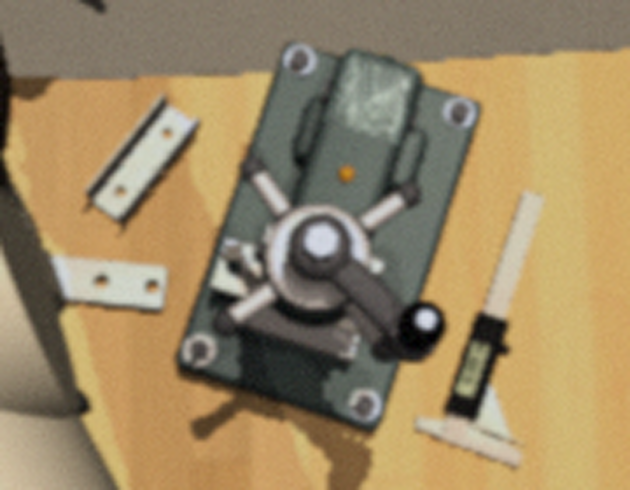

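```bash
python3 - <<'E'
from h import *
im=cams.get_image("top")
for z,ps in ((160,[(252,168),(228,317),(408,190)]),(262,[(423,316)]),(211,[(320,240)])):
  for p in ps:
    q=ray(im,(190+p[0]/3.5-.4,130+p[1]/3.5-.4),z); d=q[:2]-AX; print(q.round(1),np.hypot(*d).round(1),np.degrees(np.arctan2(d[1],d[0])).round(1))
E
```

```text
[642.2  62.9 160. ] 68.2 35.2
[550.6  78.4 160. ] 65.6 123.2
[627.5 -32.1 160. ] 69.0 -53.6
[533.8 -26.7 262. ] 72.7 -136.4
[586.3  24.8 211. ] 1.3 97.7
```

```bash
python3 -c "
from h import *
print(ticket.hand_in()); print(robot.state()['t'])"
```

```text
the job is handed in; nothing more can be done
None
the job is handed in; nothing more can be done
```

I brought the ram down onto the plate with the crank, ran the stop collar down to its seat, backed the arm clear and handed the job in at about 36 s. No verdict was reported.

- **Crank:** I pushed it clockwise about 1.98 rad with the half-closed fingers round the handle. The handle force rose from about 12 N while turning freely to about 15 N. At 1 N per 15 N, that is roughly 45 N on the plate.
- **Collar:** I pushed one arm anticlockwise by its ball end for about 1.1 rad. The force there rose from about 1.1 N to 3.6 N, which is about 4 N at the 60 mm point, so within hand-tight.
- **Last pictures:** The crank was at -136°, where I had left it. The collar had turned with its arms as expected, the plate was still under the ram, and nothing suggested that the caliper, spare plate or bracket had moved. The gripper was clear, with the force reading near zero.

**Checks that disagreed or could not be made:**
- The free handle force read about 12 N against the stated 13–14 N, and the collar's about 1.1–1.5 N against about 2 N. I therefore judged both contacts by how much the force rose.
- The actual forces on the plate and seat were inferred from these readings, not measured directly.

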